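Open the tortilla press flat

TASK

Open the wooden tortilla press for loading, using gentle fingertip pushes only. Push its lever up and right over backwards until it rests against its stop, slide the small spice tin beside the press out of the board's way along the table, then turn the top board over its spine, without slamming it, until it lies flat on the other side. Do not lift, squeeze or knock over the tin, leave the press standing where it is, and leave the tin cup, the biscuit cutter and the glass jar alone.

Things in the scene. Friction and masses are not known exactly. Their poses are not given: they have to be found in the camera images.
- press: Wooden tortilla press, loose on the table, 4 kg. Origin: table level under the middle of its base. The base is a block 150 (x) x 216 (y, from y -120 to +96) mm, its top 48 mm high. Own frame: x runs along the spine (away from the robot at yaw 0), +y from the base across the spine to the side where the opened top board comes to lie, z up. Two wooden cheeks at y -98 (x within +-32, up to 118 mm high) carry the lever's pin.
- spine (a point): Middle of the spine, the hinge axis of the top board: at press x 0, y +96, z +48 mm; the axis runs along press x.
- top_board (a joint): Angle of the top board about the spine: 0 closed on the base, 3.14 (its stop) lying flat on the +y side of the press. The board is 150 (x) x 160 x 18 mm, 0.3 kg; its free edge is 168 mm from the spine, so when opened it covers press y +96 to +264 mm, x within +-75, with its underside 30 mm above the table. The hinge is stiff: the board stays at any angle where it is left; about 4 N at the ears moves it up, about 1 N down, and it must be pushed all the way.
- near_ear (a point): Middle of the round end ('ear') of the dark batten across the top board, on the robot's side: a turned horizontal peg along press x, 25 mm in diameter, 41 mm long (from 76 to 117 mm from the batten's middle), 139 mm from the spine. Closed, its middle is at press x -97, y -43, z +80 mm, free underneath down to the table; the board is turned by pushing the ear from below, then over, then down. With the board opened its middle lies at y +235, z +16 mm.
- far_ear (a point): The same ear at the batten's other end, press x +97 mm.
- lever (a joint): Angle of the press lever about its pin (axis along press x, at press y -98, z +105 mm): 0 lying forward over the closed top board and keeping it shut, 1.57 upright, 3.53 thrown right back to its stop, leaning down on the -y side with its end near the table. It swings freely: under 2 N lifts it at the grip, and past upright it falls back by itself to the stop.
- lever_grip (a point): Middle of the lever's round wooden grip: 24 mm in diameter, lying along the lever from 144 to 231 mm from the pin; this point is 205 mm from the pin. Closed, it is at press x 0, y +107, z +105 mm, sticking out over the spine with free space beneath its end.
- tin_middle (a point): Middle of the spice tin, a loose upright cylinder 49 mm in diameter and 72 mm tall with a metal lid, 0.1 kg; the point is 36 mm above its underside. It stands where the opened top board must lie. Pushed low it slides.
- cup_middle (a point): Middle of a loose tin cup, 68 mm wide (88 with its handle), 62 mm tall. Bystander.
- cutter_middle (a point): Middle of a loose tin biscuit cutter with a bow, 57 mm wide, 50 mm tall. Bystander.
- jar_middle (a point): Middle of a loose lidded empty glass jar, 68 mm in diameter, 120 mm tall. Bystander.
Mind the look-alikes: they are no part of the job. Leave any black, purple or turquoise look-alike of the part that bears tin_middle alone.

How it is judged:
By the outcome, as a careful person would: the job done as asked, in the order asked, and still so for the second after the job is handed in, with the robot touching nothing.
It also fails if it takes over 72 s, if anything falls off the work surface, if the arm or the gripper's body presses on something with over 40 N, if the wrist force passes 120 N, or if a joint passes its speed limit or range.

ROBOT

A 6-joint arm with a two-finger parallel gripper is mounted at the origin on a cart in front of the work surface, level with it; the furniture and walls round the work are solid. World frame = base frame: x ahead of the robot, y to its left, z up, the work surface at z = 0. Lengths are in m, angles in degrees, forces in N, time in s.
With the tool pointing down it reaches from about 0.35 to 0.875 m from the base axis. Payload 4.2 kg.
Tool frame: the origin (TCP) lies midway between the tips of the shut fingers; the grasp point (between the pads) lies 19 mm behind it; z points along the fingers, y is the line along which they close (so a half turn about z gives the same grasp; the last joint's range is limited). The gripper opens to 87 mm and grips with 3 to 60 N. Pads are 19 mm wide; open, the fingers measure 117 mm over their backs; the gripper's body (75 mm by 190 mm) begins 51 mm behind the grasp point.
Start: joints at [-59.668, 22.042, 0.453, 0, -68.411, -14.817], TCP at [0.167, -0.602, 0.223] pointing down, gripper open.
Joint ranges: [-179.83, 179.83], [-69.29, 118.12], [-61.27, 80.66], [-181.25, 117.63], [-171.15, -9.14], [-177.46, 177.46]. Speed limits (degrees/s): [159.86, 159.86, 180, 180, 180, 180].

INTERFACE

Orientations are given as a 3x3 rotation matrix whose columns are the frame's x, y, z axes.
In Python, from station import sense, capture, camera_params, finish_job gives the robot as it stands.
- The arm moves only by the tool drive_tool, never from a script. Its argument "rows" is a list of rows, each an object of numbers: "tx", "ty", "tz": the shift along the tool's x, y, z in cm; "ax", "ay", "az": the turn, a rotation vector about the tool's x, y, z in rad; "claw": the finger opening in cm, from 0 to 8.7. In form: [{"tx": .., "ty": .., "tz": .., "ax": .., "ay": .., "az": .., "claw": ..}, ...]. A call has 1 to 10 rows; each row shifts and turns the commanded pose from where the row before left it, along the tool's axes as they then stand; what a row does not reach is not made up. A row lasts 1/12 s, in which the tool goes at most 41.7 mm and 7.16 degrees, less where a joint would pass 70% of its speed; a pose out of reach is approached as far as the arm can. A call with a gripper value outside its range is refused whole. The fingers move at their own pace and stop on an object; the grip force is fixed at half the most. Time passes only in rows, so rows that do not move let the fingers close. It gives the time, the measured TCP pose, the force, the opening and the grip force at its end, in the units of the state.
- sense(): the state, without advancing time (a new reading comes with each control period).
- capture(name): name is "scene" or "top" or "wrist"; returns (picture, depth): 480x640x3 uint8, red, green, blue; 480x640 float32, m along the optical axis (not along the pixel's ray), 0 where there is no reading.
- camera_params(name): a dict with "intrinsics" (3x3 intrinsics, pixels), "R" (3x3) and "t" (3): a world point X has camera coordinates R X + t; the wrist camera has in their place "tool_from_camera" (4x4, takes a point from camera to tool coordinates, whose origin is the TCP and whose axes are the flange's). Camera axes: x right, y down, z forward; pixel columns grow to the right and rows downward; lengths in m; the calibration is good to about 2 mm. A picture is of the moment at which its call begins: read the wrist's pose just before it. camera_params takes no time and is no camera call.
- finish_job(): hands the job in; it is judged then, once.
The state is a dict: "time_s": time; "joints": joint angles; "joint_velocities": joint speeds; "effort": joint torques, N m; "tcp_pos": TCP position; "ee_rot": TCP orientation; "wrist_force": force on the tool from outside, world axes, zero at the start; "moment": the same for the moment, N m; "gripper_width": opening from 0.0 (shut) to 1.0 (fully open); "gripper_force": force on a finger pad.
Only numpy, scipy, OpenCV 4.12 (cv2) and the standard library are available. Lean on these libraries where they do the work, as an engineer would, in place of code of your own. Each camera call takes 0.05 s, during which the arm holds its last target. There are 200 camera calls.

## Working session

There is one attempt and no reset: what is moved stays moved. The work goes in short steps, Python scripts to look and compute and a tool call to move; the robot and the scene stay as the last step left them, time stands still between calls to the robot, and variables do not carry over. Pictures are saved under pics/ and viewed, at most 10 in all, crops included, and the job is handed in when it is done.

Besides the shell and the picture viewer there is one more tool, called after ">>>" in YAML: its name, and indented under it one key for each argument. drive_tool: Moves the arm, as the interface text tells. Its arguments: {"type":"object","properties":{"rows":{"type":"array"}},"required":["rows"]}

```bash
mkdir -p pics
python3 - <<'E'
from station import *
import cv2,numpy as np
for n in("scene","top"):
    p,d=capture(n); cv2.imwrite(f"pics/{n}0.png",p[:,:,::-1]); np.savez(f"{n}0.npz",p=p,d=d)
    c=camera_params(n); print(n,np.round(c["intrinsics"],1).tolist(),np.round(c["R"],3).tolist(),np.round(c["t"],3).tolist())
s=sense();print(s["time_s"],s["tcp_pos"],np.round(s["ee_rot"],3).tolist())
E
```

```text
scene [[555.5, 0.0, 316.1], [0.0, 555.5, 236.5], [0.0, 0.0, 1.0]] [[-0.721, -0.693, 0.013], [-0.366, 0.364, -0.856], [0.589, -0.622, -0.516]] [0.426, 0.24, 1.112]
top [[533.6, 0.0, 321.5], [0.0, 533.6, 246.8], [0.0, 0.0, 1.0]] [[0.007, -1.0, -0.005], [-0.996, -0.006, -0.091], [0.091, 0.005, -0.996]] [0.07, 0.524, 1.332]
0.1 [ 0.16707243 -0.60171308  0.22156885] [[-0.964, -0.267, -0.001], [-0.267, 0.964, 0.002], [0.0, 0.002, -1.0]]
```

View pics/scene0.png

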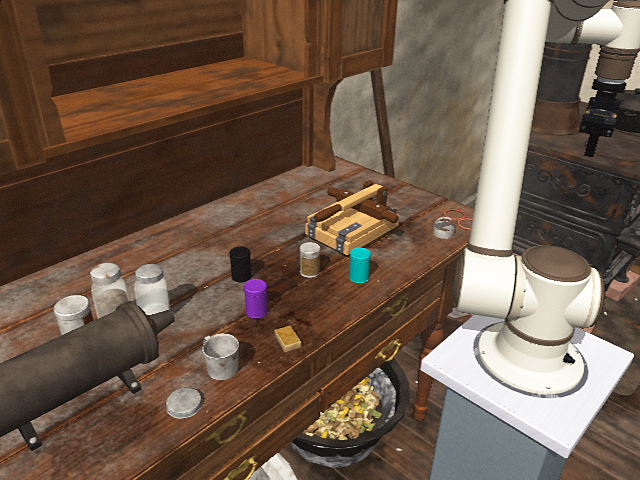

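View pics/top0.png

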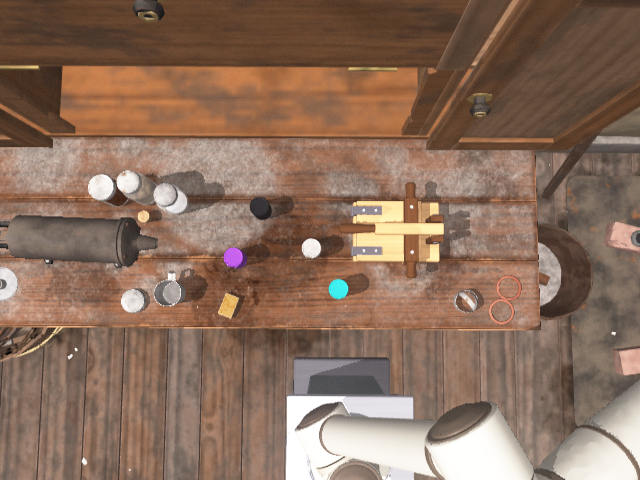

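The top view shows the press with its spine at about (353,231), the lever grip end at (342,229), and ears at (411,185) and (411,273). The silver-lidded tin is at (311,248), with the turquoise (338,288), black (261,208) and purple (234,258) look-alikes near it.

```bash
cat > h.py <<'E'
import numpy as np
from station import *
def cloud(n,p=None,d=None):
    if d is None: p,d=capture(n)
    c=camera_params(n);K=np.array(c["intrinsics"]);v,u=np.mgrid[:480,:640]
    X=np.stack([(u-K[0,2])/K[0,0]*d,(v-K[1,2])/K[1,1]*d,d],-1)
    W=(X-np.array(c["t"]))@np.array(c["R"]); W[d==0]=np.nan
    return p,W
E
python3 - <<'E'
from h import *
import cv2
z=np.load("top0.npz");p,W=cloud("top",z["p"],z["d"])
for n,u,v in [("tin",311,248),("turq",338,288),("black",261,208),("purple",234,258),("earF",411,187),("earN",411,271),("levend",345,229),("levroot",438,229),("cutter",467,299),("table",320,220),("edge",320,320),("wallbase",320,140),("cornerA",357,206),("cB",357,258),("sponge",229,306),("shelf",320,110),("cab",320,60)]:
    print(n,np.round(W[v,u],3))
# lids
for n,u,v in [("tin",311,248),("turq",338,288),("black",261,208),("purple",234,258)]:
    w=W[v-20:v+20,u-20:u+20].reshape(-1,3);m=w[(w[:,2]>.06)&(w[:,2]<.09)];print(n,np.round((m.min(0)+m.max(0))/2,4),np.ptp(m,axis=0))
# press base/board top
r=W[150:300,330:460].reshape(-1,3)
for a,b in((.04,.053),(.055,.072),(.08,.1),(.1,.13)):
    m=r[(r[:,2]>a)&(r[:,2]<b)];print(a,len(m),np.round(m.min(0),3),np.round(m.max(0),3))
m=r[(r[:,2]>.055)&(r[:,2]<.072)]
print(cv2.minAreaRect((m[:,:2]*1000).astype(np.float32)))
g=r[(r[:,2]>.095)&(r[:,2]<.125)];g=g[:,:2];k=np.linalg.svd(g-g.mean(0),full_matrices=0)[2][0];print("lever",g.mean(0),k)
g=r[(r[:,2]>.082)&(r[:,2]<.094)];print(len(g))
cv2.imwrite("pics/crop.png",cv2.resize(p[160:320,290:490,::-1],None,fx=4,fy=4)[:600,:800])
E
```

```text
tin [0.516 0.099 0.072]
turq [0.419 0.033 0.072]
black [0.614 0.223 0.075]
purple [0.491 0.289 0.065]
earF [ 0.664 -0.143  0.096]
earN [ 0.46  -0.142  0.09 ]
levend [0.558 0.018 0.118]
levroot [ 0.56  -0.204  0.114]
cutter [ 0.394 -0.286  0.052]
table [0.596 0.078 0.   ]
edge [0.338 0.076 0.001]
wallbase [0.808 0.08  0.001]
cornerA [ 0.621 -0.014  0.072]
cB [ 0.493 -0.014  0.064]
sponge [0.372 0.306 0.021]
shelf [0.747 0.076 0.401]
cab [nan nan nan]
tin [0.5172 0.0981 0.0697] [0.04712217 0.0468155  0.01887388]
turq [0.4175 0.0313 0.0697] [0.0462934  0.04647821 0.01508298]
black [0.6192 0.2276 0.0693] [0.04706492 0.04750893 0.01814974]
purple [0.4941 0.2892 0.0692] [0.04703858 0.04623995 0.01827658]
0.04 794 [ 0.487 -0.221  0.04 ] [0.637 0.    0.053]
0.055 2669 [ 0.394 -0.217  0.055] [0.638 0.052 0.072]
0.08 1026 [ 0.446 -0.213  0.08 ] [ 0.679 -0.031  0.1  ]
0.1 1398 [ 0.491 -0.215  0.1  ] [0.636 0.032 0.125]
((514.9149169921875, -82.17433166503906), (265.93902587890625, 244.6055908203125), 89.13481140136719)
lever [ 0.56112527 -0.12053126] [0.00761695 0.99997099]
515
```

View pics/crop.png

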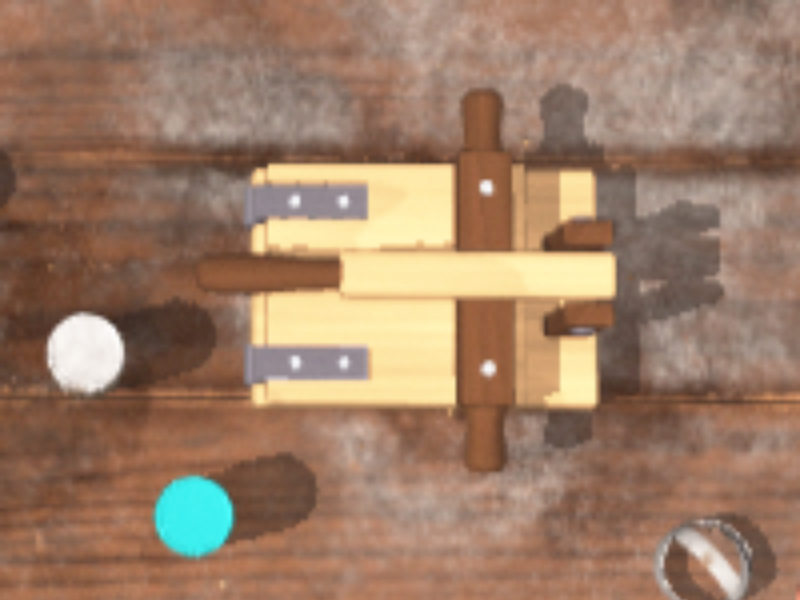

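```bash
cat > plan.py <<'E'
import numpy as np,json
from scipy.spatial.transform import Rotation as Ro
from station import sense
def frame(z,y):
    z=np.array(z,float);z/=np.linalg.norm(z);y=np.array(y,float);y-=z*(y@z);y/=np.linalg.norm(y)
    return np.stack([np.cross(y,z),y,z],1)
def plan(wps,v=.04,w=.12,claw=0):
    """wps: (pos,R[,v]) -> prints rows of tool deltas, with rounding carried over"""
    s=sense();p=np.array(s["tcp_pos"]);R=np.array(s["ee_rot"]);U=R
    u,_,vt=np.linalg.svd(R);R=u@vt;q,Q=p,R;rows=[]
    for k in wps:
        P,T=np.array(k[0]),k[1];vv=k[2] if len(k)>2 else v
        rv=Ro.from_matrix(Q.T@T).as_rotvec()
        n=max(1,int(np.ceil(max(np.linalg.norm(P-q)/vv,np.linalg.norm(rv)/w))))
        for i in range(1,n+1):
            a=q+(P-q)*i/n;A=Q@Ro.from_rotvec(rv*i/n).as_matrix()
            t=np.round(R.T@(a-p)*100,1);r=np.round(Ro.from_matrix(R.T@A).as_rotvec(),2)
            rows.append([*t,*r]);p=p+R@t/100;R=R@Ro.from_rotvec(r).as_matrix()
        q,Q=P,T
    print(round(s["time_s"],2),np.round(s["tcp_pos"],3),"F",np.round(s["wrist_force"],1),"rows",len(rows))
    for i in range(0,len(rows),10):
        print(json.dumps([{k:float(x)for k,x in zip("tx ty tz ax ay az".split(),r)if x}|{"claw":claw}for r in rows[i:i+10]]))
E
python3 - <<'E'
from plan import *
RL=frame((0,-.766,-.643),(-1,0,0))
plan([((.30,-.40,.32),np.array(sense()["ee_rot"])),((.56,.12,.25),RL),((.56,.075,.125),RL)])
E
```

```text
0.1 [ 0.167 -0.602  0.222] F [-0.4  0.6 -0.3] rows 26
[{"tx": -2.6, "ty": 2.3, "tz": -1.4, "claw": 0}, {"tx": -2.6, "ty": 2.2, "tz": -1.4, "claw": 0}, {"tx": -2.6, "ty": 2.3, "tz": -1.4, "claw": 0}, {"tx": -2.6, "ty": 2.3, "tz": -1.4, "claw": 0}, {"tx": -2.6, "ty": 2.3, "tz": -1.4, "claw": 0}, {"tx": -2.6, "ty": 2.2, "tz": -1.4, "claw": 0}, {"tx": -2.6, "ty": 2.3, "tz": -1.4, "claw": 0}, {"tx": -2.6, "ty": 2.9, "tz": 0.5, "ax": 0.04, "ay": 0.05, "az": -0.08, "claw": 0}, {"tx": -2.8, "ty": 2.6, "tz": 0.2, "ax": 0.04, "ay": 0.05, "az": -0.08, "claw": 0}, {"tx": -3.1, "ty": 2.5, "ax": 0.03, "ay": 0.05, "az": -0.08, "claw": 0}]
[{"tx": -3.2, "ty": 2.2, "tz": -0.3, "ax": 0.04, "ay": 0.05, "az": -0.08, "claw": 0}, {"tx": -3.4, "ty": 1.9, "tz": -0.5, "ax": 0.04, "ay": 0.05, "az": -0.08, "claw": 0}, {"tx": -3.4, "ty": 1.6, "tz": -0.7, "ax": 0.04, "ay": 0.05, "az": -0.08, "claw": 0}, {"tx": -3.6, "ty": 1.3, "tz": -1.0, "ax": 0.04, "ay": 0.05, "az": -0.08, "claw": 0}, {"tx": -3.6, "ty": 0.9, "tz": -1.2, "ax": 0.03, "ay": 0.05, "az": -0.09, "claw": 0}, {"tx": -3.6, "ty": 0.6, "tz": -1.4, "ax": 0.04, "ay": 0.05, "az": -0.08, "claw": 0}, {"tx": -3.5, "ty": 0.3, "tz": -1.6, "ax": 0.04, "ay": 0.05, "az": -0.08, "claw": 0}, {"tx": -3.5, "ty": -0.1, "tz": -1.8, "ax": 0.04, "ay": 0.05, "az": -0.08, "claw": 0}, {"tx": -3.4, "ty": -0.4, "tz": -1.9, "ax": 0.04, "ay": 0.05, "az": -0.08, "claw": 0}, {"tx": -3.2, "ty": -0.8, "tz": -2.1, "ax": 0.03, "ay": 0.04, "az": -0.08, "claw": 0}]
[{"tx": -3.0, "ty": -1.1, "tz": -2.2, "ax": 0.04, "ay": 0.05, "az": -0.08, "claw": 0}, {"tx": -2.9, "ty": -1.5, "tz": -2.2, "ax": 0.04, "ay": 0.05, "az": -0.08, "claw": 0}, {"tx": -1.6, "ty": 0.1, "tz": 2.8, "claw": 0}, {"tx": -1.7, "tz": 2.9, "claw": 0}, {"tx": -1.6, "tz": 2.9, "claw": 0}, {"tx": -1.7, "tz": 2.9, "claw": 0}]
```

>>> drive_tool:
  rows:
    - {"tx":-2.6,"ty":2.3,"tz":-1.4,"claw":0}
    - {"tx":-2.6,"ty":2.2,"tz":-1.4,"claw":0}
    - {"tx":-2.6,"ty":2.3,"tz":-1.4,"claw":0}
    - {"tx":-2.6,"ty":2.3,"tz":-1.4,"claw":0}
    - {"tx":-2.6,"ty":2.3,"tz":-1.4,"claw":0}
    - {"tx":-2.6,"ty":2.2,"tz":-1.4,"claw":0}
    - {"tx":-2.6,"ty":2.3,"tz":-1.4,"claw":0}
    - {"tx":-2.6,"ty":2.9,"tz":0.5,"ax":0.04,"ay":0.05,"az":-0.08,"claw":0}
    - {"tx":-2.8,"ty":2.6,"tz":0.2,"ax":0.04,"ay":0.05,"az":-0.08,"claw":0}
    - {"tx":-3.1,"ty":2.5,"ax":0.03,"ay":0.05,"az":-0.08,"claw":0}

```text
invalid input at $.rows[0]: expected keys tx, ty, tz, ax, ay, az, claw
```

>>> drive_tool:
  rows:
    - {"tx":-3.2,"ty":2.2,"tz":-0.3,"ax":0.04,"ay":0.05,"az":-0.08,"claw":0}
    - {"tx":-3.4,"ty":1.9,"tz":-0.5,"ax":0.04,"ay":0.05,"az":-0.08,"claw":0}
    - {"tx":-3.4,"ty":1.6,"tz":-0.7,"ax":0.04,"ay":0.05,"az":-0.08,"claw":0}
    - {"tx":-3.6,"ty":1.3,"tz":-1.0,"ax":0.04,"ay":0.05,"az":-0.08,"claw":0}
    - {"tx":-3.6,"ty":0.9,"tz":-1.2,"ax":0.03,"ay":0.05,"az":-0.09,"claw":0}
    - {"tx":-3.6,"ty":0.6,"tz":-1.4,"ax":0.04,"ay":0.05,"az":-0.08,"claw":0}
    - {"tx":-3.5,"ty":0.3,"tz":-1.6,"ax":0.04,"ay":0.05,"az":-0.08,"claw":0}
    - {"tx":-3.5,"ty":-0.1,"tz":-1.8,"ax":0.04,"ay":0.05,"az":-0.08,"claw":0}
    - {"tx":-3.4,"ty":-0.4,"tz":-1.9,"ax":0.04,"ay":0.05,"az":-0.08,"claw":0}
    - {"tx":-3.2,"ty":-0.8,"tz":-2.1,"ax":0.03,"ay":0.04,"az":-0.08,"claw":0}

```text
time_s: 0.93
tcp_pos: [0.4193, -0.3032, 0.248]
ee_rot: [[-0.404, -0.906, -0.128], [-0.728, 0.403, -0.555], [0.555, -0.131, -0.822]]
wrist_force: [0.8, -0.9, -0.3]
gripper_width: 0.322
gripper_force: 0.0
```

```bash
sed -i 's/if x}|/}|/' plan.py
python3 - <<'E'
from plan import *
RL=frame((0,-.766,-.643),(-1,0,0))
plan([((.42,-.22,.34),np.array(sense()["ee_rot"])),((.56,.11,.25),RL),((.56,.075,.125),RL)])
E
```

```text
0.93 [ 0.419 -0.303  0.248] F [ 0.8 -0.9 -0.3] rows 18
[{"tx": -0.2, "ty": 0.5, "tz": -3.0, "ax": -0.0, "ay": 0.0, "az": -0.0, "claw": 0}, {"tx": -0.3, "ty": 0.5, "tz": -3.1, "ax": -0.0, "ay": -0.0, "az": 0.0, "claw": 0}, {"tx": -0.2, "ty": 0.6, "tz": -3.0, "ax": -0.0, "ay": -0.0, "az": 0.0, "claw": 0}, {"tx": -0.3, "ty": 0.5, "tz": -3.1, "ax": -0.0, "ay": -0.0, "az": 0.0, "claw": 0}, {"tx": -3.4, "ty": 0.2, "tz": -1.3, "ax": 0.02, "ay": 0.02, "az": -0.04, "claw": 0}, {"tx": -3.5, "ty": -0.0, "tz": -1.3, "ax": 0.02, "ay": 0.03, "az": -0.04, "claw": 0}, {"tx": -3.4, "ty": -0.2, "tz": -1.4, "ax": 0.02, "ay": 0.02, "az": -0.04, "claw": 0}, {"tx": -3.3, "ty": -0.3, "tz": -1.6, "ax": 0.01, "ay": 0.03, "az": -0.04, "claw": 0}, {"tx": -3.3, "ty": -0.4, "tz": -1.6, "ax": 0.02, "ay": 0.02, "az": -0.04, "claw": 0}, {"tx": -3.3, "ty": -0.7, "tz": -1.6, "ax": 0.02, "ay": 0.03, "az": -0.04, "claw": 0}]
[{"tx": -3.2, "ty": -0.8, "tz": -1.8, "ax": 0.02, "ay": 0.02, "az": -0.04, "claw": 0}, {"tx": -3.0, "ty": -0.9, "tz": -1.7, "ax": 0.02, "ay": 0.03, "az": -0.04, "claw": 0}, {"tx": -3.0, "ty": -1.1, "tz": -1.9, "ax": 0.02, "ay": 0.02, "az": -0.04, "claw": 0}, {"tx": -3.0, "ty": -1.3, "tz": -1.9, "ax": 0.01, "ay": 0.03, "az": -0.04, "claw": 0}, {"tx": -1.8, "ty": 0.0, "tz": 2.7, "ax": 0.0, "ay": -0.0, "az": 0.0, "claw": 0}, {"tx": -1.8, "ty": -0.0, "tz": 2.7, "ax": 0.0, "ay": -0.0, "az": 0.0, "claw": 0}, {"tx": -1.9, "ty": -0.0, "tz": 2.6, "ax": 0.0, "ay": -0.0, "az": 0.0, "claw": 0}, {"tx": -1.8, "ty": -0.0, "tz": 2.7, "ax": 0.0, "ay": -0.0, "az": 0.0, "claw": 0}]
```

>>> drive_tool:
  rows:
    - {"tx":-0.2,"ty":0.5,"tz":-3.0,"ax":0,"ay":0,"az":0,"claw":0}
    - {"tx":-0.3,"ty":0.5,"tz":-3.1,"ax":0,"ay":0,"az":0,"claw":0}
    - {"tx":-0.2,"ty":0.6,"tz":-3.0,"ax":0,"ay":0,"az":0,"claw":0}
    - {"tx":-0.3,"ty":0.5,"tz":-3.1,"ax":0,"ay":0,"az":0,"claw":0}
    - {"tx":-3.4,"ty":0.2,"tz":-1.3,"ax":0.02,"ay":0.02,"az":-0.04,"claw":0}
    - {"tx":-3.5,"ty":0,"tz":-1.3,"ax":0.02,"ay":0.03,"az":-0.04,"claw":0}
    - {"tx":-3.4,"ty":-0.2,"tz":-1.4,"ax":0.02,"ay":0.02,"az":-0.04,"claw":0}
    - {"tx":-3.3,"ty":-0.3,"tz":-1.6,"ax":0.01,"ay":0.03,"az":-0.04,"claw":0}
    - {"tx":-3.3,"ty":-0.4,"tz":-1.6,"ax":0.02,"ay":0.02,"az":-0.04,"claw":0}
    - {"tx":-3.3,"ty":-0.7,"tz":-1.6,"ax":0.02,"ay":0.03,"az":-0.04,"claw":0}

```text
time_s: 1.77
tcp_pos: [0.5057, -0.0229, 0.2865]
ee_rot: [[-0.164, -0.984, -0.067], [-0.702, 0.164, -0.693], [0.693, -0.067, -0.718]]
wrist_force: [1.2, 0.3, 0.4]
gripper_width: 0.01
gripper_force: 0.0
```

>>> drive_tool:
  rows:
    - {"tx":-3.2,"ty":-0.8,"tz":-1.8,"ax":0.02,"ay":0.02,"az":-0.04,"claw":0}
    - {"tx":-3.0,"ty":-0.9,"tz":-1.7,"ax":0.02,"ay":0.03,"az":-0.04,"claw":0}
    - {"tx":-3.0,"ty":-1.1,"tz":-1.9,"ax":0.02,"ay":0.02,"az":-0.04,"claw":0}
    - {"tx":-3.0,"ty":-1.3,"tz":-1.9,"ax":0.01,"ay":0.03,"az":-0.04,"claw":0}
    - {"tx":-1.8,"ty":0,"tz":2.7,"ax":0,"ay":0,"az":0,"claw":0}
    - {"tx":-1.8,"ty":0,"tz":2.7,"ax":0,"ay":0,"az":0,"claw":0}
    - {"tx":-1.9,"ty":0,"tz":2.6,"ax":0,"ay":0,"az":0,"claw":0}
    - {"tx":-1.8,"ty":0,"tz":2.7,"ax":0,"ay":0,"az":0,"claw":0}

```text
time_s: 2.43
tcp_pos: [0.5615, 0.0727, 0.1246]
ee_rot: [[-0.002, -1.0, -0.006], [-0.642, 0.006, -0.766], [0.766, 0.002, -0.642]]
wrist_force: [0.4, 1.0, -0.5]
gripper_width: 0.005
gripper_force: 0.0
```

Run:
```python
from plan import *
RL=frame((0,-.766,-.643),(-1,0,0))
w=[((.561,.06,.071),RL,.03),((.561,.024,.070),RL,.018)]
for i in range(1,10):
    f=i/9;t=np.radians(-9+f*110);r=.225-.02*min(1,2*f)
    w.append(((.561,-.198+r*np.cos(t),.105+r*np.sin(t)),RL,.015 if i<3 else .02))
plan(w)
```

```text
2.43 [0.561 0.073 0.125] F [ 0.4  1.  -0.5] rows 34
[{"tx": -1.6, "ty": 0.0, "tz": 2.2, "ax": 0.0, "ay": -0.0, "az": -0.0, "claw": 0}, {"tx": -1.7, "ty": 0.0, "tz": 2.2, "ax": 0.01, "ay": -0.0, "az": -0.0, "claw": 0}, {"tx": 0.8, "ty": 0.0, "tz": 1.0, "ax": -0.0, "ay": -0.0, "az": -0.0, "claw": 0}, {"tx": 0.7, "ty": 0.0, "tz": 0.9, "ax": -0.0, "ay": -0.0, "az": -0.0, "claw": 0}, {"tx": 0.7, "ty": 0.0, "tz": 0.9, "ax": -0.0, "ay": -0.0, "az": -0.0, "claw": 0}, {"tx": 1.0, "ty": 0.0, "tz": -0.7, "ax": -0.0, "ay": -0.0, "az": -0.0, "claw": 0}, {"tx": 0.9, "ty": 0.0, "tz": -0.7, "ax": -0.0, "ay": -0.0, "az": -0.0, "claw": 0}, {"tx": 1.0, "ty": 0.0, "tz": -0.7, "ax": -0.0, "ay": -0.0, "az": -0.0, "claw": 0}, {"tx": 0.9, "ty": 0.0, "tz": -0.8, "ax": -0.0, "ay": -0.0, "az": -0.0, "claw": 0}, {"tx": 1.1, "ty": 0.0, "tz": -0.5, "ax": -0.0, "ay": -0.0, "az": -0.0, "claw": 0}]
[{"tx": 1.0, "ty": 0.0, "tz": -0.5, "ax": -0.0, "ay": -0.0, "az": -0.0, "claw": 0}, {"tx": 1.1, "ty": 0.0, "tz": -0.5, "ax": -0.0, "ay": -0.0, "az": -0.0, "claw": 0}, {"tx": 1.0, "ty": -0.0, "tz": -0.5, "ax": -0.0, "ay": 
[... 1079 characters left out ...]
"ay": -0.0, "az": -0.0, "claw": 0}, {"tx": 1.3, "ty": -0.0, "tz": 0.7, "ax": -0.0, "ay": -0.0, "az": -0.0, "claw": 0}, {"tx": 1.2, "ty": -0.0, "tz": 0.7, "ax": -0.0, "ay": -0.0, "az": -0.0, "claw": 0}, {"tx": 1.1, "ty": -0.0, "tz": 1.0, "ax": -0.0, "ay": -0.0, "az": -0.0, "claw": 0}, {"tx": 1.0, "ty": -0.0, "tz": 1.0, "ax": -0.0, "ay": -0.0, "az": -0.0, "claw": 0}]
[{"tx": 1.1, "ty": -0.0, "tz": 1.0, "ax": -0.0, "ay": -0.0, "az": -0.0, "claw": 0}, {"tx": 0.9, "ty": -0.0, "tz": 1.2, "ax": -0.0, "ay": -0.0, "az": -0.0, "claw": 0}, {"tx": 0.8, "ty": -0.0, "tz": 1.2, "ax": -0.0, "ay": -0.0, "az": -0.0, "claw": 0}, {"tx": 0.8, "ty": -0.0, "tz": 1.2, "ax": -0.0, "ay": -0.0, "az": -0.0, "claw": 0}]
```

>>> drive_tool:
  rows:
    - {"tx":-1.6,"ty":0,"tz":2.2,"ax":0,"ay":0,"az":0,"claw":0}
    - {"tx":-1.7,"ty":0,"tz":2.2,"ax":0.01,"ay":0,"az":0,"claw":0}
    - {"tx":0.8,"ty":0,"tz":1.0,"ax":0,"ay":0,"az":0,"claw":0}
    - {"tx":0.7,"ty":0,"tz":0.9,"ax":0,"ay":0,"az":0,"claw":0}
    - {"tx":0.7,"ty":0,"tz":0.9,"ax":0,"ay":0,"az":0,"claw":0}
    - {"tx":1.0,"ty":0,"tz":-0.7,"ax":0,"ay":0,"az":0,"claw":0}
    - {"tx":0.9,"ty":0,"tz":-0.7,"ax":0,"ay":0,"az":0,"claw":0}
    - {"tx":1.0,"ty":0,"tz":-0.7,"ax":0,"ay":0,"az":0,"claw":0}
    - {"tx":0.9,"ty":0,"tz":-0.8,"ax":0,"ay":0,"az":0,"claw":0}
    - {"tx":1.1,"ty":0,"tz":-0.5,"ax":0,"ay":0,"az":0,"claw":0}

```text
time_s: 3.27
tcp_pos: [0.5617, 0.0198, 0.1335]
ee_rot: [[-0.005, -1.0, 0.006], [-0.644, -0.002, -0.765], [0.765, -0.007, -0.644]]
wrist_force: [0.4, 2.6, -0.2]
gripper_width: 0.001
gripper_force: 1.0
```

>>> drive_tool:
  rows:
    - {"tx":1.0,"ty":0,"tz":-0.5,"ax":0,"ay":0,"az":0,"claw":0}
    - {"tx":1.1,"ty":0,"tz":-0.5,"ax":0,"ay":0,"az":0,"claw":0}
    - {"tx":1.0,"ty":0,"tz":-0.5,"ax":0,"ay":0,"az":0,"claw":0}
    - {"tx":1.5,"ty":0,"tz":-0.3,"ax":0,"ay":0,"az":0,"claw":0}
    - {"tx":1.5,"ty":0,"tz":-0.3,"ax":0,"ay":0,"az":0,"claw":0}
    - {"tx":1.5,"ty":0,"tz":-0.4,"ax":0,"ay":0,"az":0,"claw":0}
    - {"tx":1.5,"ty":0,"tz":0,"ax":0,"ay":0,"az":0,"claw":0}
    - {"tx":1.5,"ty":0,"tz":0,"ax":0,"ay":0,"az":0,"claw":0}
    - {"tx":1.5,"ty":0,"tz":0,"ax":0,"ay":0,"az":0,"claw":0}
    - {"tx":1.4,"ty":0,"tz":0.2,"ax":0,"ay":0,"az":0,"claw":0}

```text
time_s: 4.1
tcp_pos: [0.5605, -0.0513, 0.2508]
ee_rot: [[-0.004, -1.0, 0.003], [-0.642, -0.0, -0.766], [0.766, -0.005, -0.642]]
wrist_force: [0.3, 1.0, -1.1]
gripper_width: 0.002
gripper_force: 0.5
```

Run:
```python
from station import *
import cv2
p,d=capture("scene"); cv2.imwrite("pics/s1.png",cv2.resize(p[140:320,220:460,::-1],None,fx=3,fy=3))
```

```text
(no output)
```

View pics/s1.png

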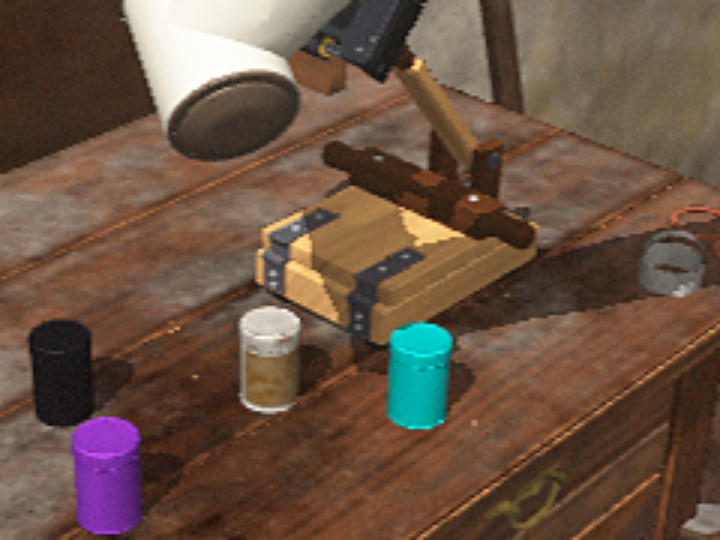

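The crop shows the lever riding on the fingertip at (405,65), raised about 50° from its pin at (485,160). The press and tins haven't moved.

>>> drive_tool:
  rows:
    - {"tx":1.5,"ty":0,"tz":0.2,"ax":0,"ay":0,"az":0,"claw":0}
    - {"tx":1.4,"ty":0,"tz":0.3,"ax":0,"ay":0,"az":0,"claw":0}
    - {"tx":1.4,"ty":0,"tz":0.4,"ax":0,"ay":0,"az":0,"claw":0}
    - {"tx":1.4,"ty":0,"tz":0.5,"ax":0,"ay":0,"az":0,"claw":0}
    - {"tx":1.3,"ty":0,"tz":0.4,"ax":0,"ay":0,"az":0,"claw":0}
    - {"tx":1.3,"ty":0,"tz":0.8,"ax":0,"ay":0,"az":0,"claw":0}
    - {"tx":1.3,"ty":0,"tz":0.7,"ax":0,"ay":0,"az":0,"claw":0}
    - {"tx":1.2,"ty":0,"tz":0.7,"ax":0,"ay":0,"az":0,"claw":0}
    - {"tx":1.1,"ty":0,"tz":1.0,"ax":0,"ay":0,"az":0,"claw":0}
    - {"tx":1.0,"ty":0,"tz":1.0,"ax":0,"ay":0,"az":0,"claw":0}

```text
time_s: 4.98
tcp_pos: [0.5603, -0.1805, 0.3108]
ee_rot: [[-0.004, -1.0, 0.004], [-0.642, -0.0, -0.767], [0.767, -0.006, -0.642]]
wrist_force: [0.1, 0.3, 0.6]
gripper_width: 0.001
gripper_force: 0.2
```

>>> drive_tool:
  rows:
    - {"tx":1.1,"ty":0,"tz":1.0,"ax":0,"ay":0,"az":0,"claw":0}
    - {"tx":0.9,"ty":0,"tz":1.2,"ax":0,"ay":0,"az":0,"claw":0}
    - {"tx":0.8,"ty":0,"tz":1.2,"ax":0,"ay":0,"az":0,"claw":0}
    - {"tx":0.8,"ty":0,"tz":1.2,"ax":0,"ay":0,"az":0,"claw":0}
    - {"tx":0.6,"ty":0,"tz":1.2,"ax":0,"ay":0,"az":0,"claw":0}
    - {"tx":0.6,"ty":0,"tz":1.2,"ax":0,"ay":0,"az":0,"claw":0}

```text
time_s: 5.48
tcp_pos: [0.56, -0.2651, 0.302]
ee_rot: [[-0.004, -1.0, 0.003], [-0.642, 0.0, -0.767], [0.767, -0.005, -0.642]]
wrist_force: [-0.4, -0.1, 0.1]
gripper_width: 0.004
gripper_force: 0.0
```

Run:
```python
from plan import *
from h import *
p,W=cloud("top");r=W.reshape(-1,3)
r=r[(abs(r[:,0]-.56)<.02)&(r[:,1]<-.22)&(r[:,1]>-.45)&(r[:,2]>.01)&(r[:,2]<.2)]
print("lever back pts",len(r),np.round(r.min(0),3),np.round(r.max(0),3)) if len(r) else print("none")
w=W[228:268,291:331].reshape(-1,3);m=w[(w[:,2]>.06)&(w[:,2]<.09)]
if len(m):print("tin",np.round((m.min(0)+m.max(0))/2,4))
RT=frame((0,.26,-.966),(-1,0,0))
plan([((.56,-.08,.30),frame((0,-.5,-.8),(-1,0,0))),((.517,.05,.16),RT),((.517,.055,.016),RT)],claw=2)
```

```text
none
tin [0.5177 0.0992 0.0695]
5.53 [ 0.559 -0.267  0.301] F [-0.4 -1.8 -0.1] rows 16
[{"tx": -2.4, "ty": -0.0, "tz": -2.8, "ax": -0.0, "ay": -0.06, "az": -0.0, "claw": 2}, {"tx": -2.6, "ty": -0.0, "tz": -2.7, "ax": -0.0, "ay": -0.07, "az": -0.0, "claw": 2}, {"tx": -2.8, "ty": -0.0, "tz": -2.6, "ax": -0.0, "ay": -0.06, "az": -0.0, "claw": 2}, {"tx": -2.9, "ty": -0.0, "tz": -2.3, "ax": -0.0, "ay": -0.06, "az": -0.0, "claw": 2}, {"tx": -3.0, "ty": -0.1, "tz": -2.2, "ax": -0.0, "ay": -0.06, "az": -0.0, "claw": 2}, {"tx": -2.6, "ty": 0.7, "tz": 0.7, "ax": -0.0, "ay": -0.12, "az": -0.0, "claw": 2}, {"tx": -2.6, "ty": 0.6, "tz": 1.0, "ax": -0.0, "ay": -0.12, "az": -0.0, "claw": 2}, {"tx": -2.4, "ty": 0.6, "tz": 1.3, "ax": -0.0, "ay": -0.12, "az": -0.0, "claw": 2}, {"tx": -2.2, "ty": 0.6, "tz": 1.6, "ax": -0.0, "ay": -0.11, "az": -0.0, "claw": 2}, {"tx": -2.0, "ty": 0.7, "tz": 1.8, "ax": -0.0, "ay": -0.12, "az": -0.0, "claw": 2}]
[{"tx": -1.8, "ty": 0.6, "tz": 2.1, "ax": -0.0, "ay": -0.12, "az": -0.0, "claw": 2}, {"tx": -1.5, "ty": 0.6, "tz": 2.2, "ax": -0.0, "ay": -0.12, "az": -0.0, "claw": 2}, {"tx": 0.8, "ty": 0.0, "tz": 3.5, "ax": -0.0, "ay": 0.0, "az": -0.0, "claw": 2}, {"tx": 0.8, "ty": 0.0, "tz": 3.5, "ax": -0.0, "ay": 0.0, "az": -0.0, "claw": 2}, {"tx": 0.8, "ty": 0.1, "tz": 3.6, "ax": -0.0, "ay": 0.0, "az": -0.0, "claw": 2}, {"tx": 0.9, "ty": -0.0, "tz": 3.5, "ax": -0.0, "ay": 0.0, "az": -0.0, "claw": 2}]
```

>>> drive_tool:
  rows:
    - {"tx":-2.4,"ty":0,"tz":-2.8,"ax":0,"ay":-0.06,"az":0,"claw":2}
    - {"tx":-2.6,"ty":0,"tz":-2.7,"ax":0,"ay":-0.07,"az":0,"claw":2}
    - {"tx":-2.8,"ty":0,"tz":-2.6,"ax":0,"ay":-0.06,"az":0,"claw":2}
    - {"tx":-2.9,"ty":0,"tz":-2.3,"ax":0,"ay":-0.06,"az":0,"claw":2}
    - {"tx":-3.0,"ty":-0.1,"tz":-2.2,"ax":0,"ay":-0.06,"az":0,"claw":2}
    - {"tx":-2.6,"ty":0.7,"tz":0.7,"ax":0,"ay":-0.12,"az":0,"claw":2}
    - {"tx":-2.6,"ty":0.6,"tz":1.0,"ax":0,"ay":-0.12,"az":0,"claw":2}
    - {"tx":-2.4,"ty":0.6,"tz":1.3,"ax":0,"ay":-0.12,"az":0,"claw":2}
    - {"tx":-2.2,"ty":0.6,"tz":1.6,"ax":0,"ay":-0.11,"az":0,"claw":2}
    - {"tx":-2.0,"ty":0.7,"tz":1.8,"ax":0,"ay":-0.1,"az":0,"claw":2}

```text
time_s: 6.37
tcp_pos: [0.5301, 0.0167, 0.2015]
ee_rot: [[0.001, -1.0, 0.008], [-1.0, -0.001, 0.012], [-0.012, -0.008, -1.0]]
wrist_force: [0.0, -0.5, -0.0]
gripper_width: 0.228
gripper_force: 0.0
```

Run:
```python
from plan import *
from h import *
import cv2
p,d=capture("scene"); cv2.imwrite("pics/s2.png",cv2.resize(p[140:320,220:460,::-1],None,fx=3,fy=3))
RT=frame((0,.09,-1),(-1,0,0))
plan([((.518,.05,.14),RT),((.518,.05,.018),RT,.03),((.518,.068,.018),RT,.006),((.518,.178,.018),RT,.012)],claw=2)
```

```text
6.42 [0.527 0.017 0.198] F [-1.9 -0.3 -2.6] rows 21
[{"tx": -1.6, "ty": 0.4, "tz": 2.9, "ax": 0.0, "ay": -0.04, "az": -0.0, "claw": 2}, {"tx": -1.5, "ty": 0.5, "tz": 3.0, "ax": 0.0, "ay": -0.03, "az": -0.0, "claw": 2}, {"tx": 0.2, "ty": -0.0, "tz": 2.4, "ax": 0.0, "ay": -0.0, "az": -0.0, "claw": 2}, {"tx": 0.2, "ty": -0.0, "tz": 2.4, "ax": 0.0, "ay": -0.0, "az": -0.0, "claw": 2}, {"tx": 0.3, "ty": -0.0, "tz": 2.5, "ax": 0.0, "ay": -0.0, "az": -0.0, "claw": 2}, {"tx": 0.2, "ty": -0.0, "tz": 2.4, "ax": 0.0, "ay": -0.0, "az": -0.0, "claw": 2}, {"tx": 0.2, "ty": -0.0, "tz": 2.4, "ax": 0.0, "ay": -0.0, "az": -0.0, "claw": 2}, {"tx": -0.5, "ty": -0.0, "tz": 0.1, "ax": 0.0, "ay": -0.0, "az": -0.0, "claw": 2}, {"tx": -0.4, "ty": -0.0, "tz": 0.0, "ax": 0.0, "ay": -0.0, "az": -0.0, "claw": 2}, {"tx": -0.5, "ty": -0.0, "tz": 0.1, "ax": 0.0, "ay": -0.0, "az": -0.0, "claw": 2}]
[{"tx": -0.4, "ty": -0.0, "tz": -0.0, "ax": 0.0, "ay": -0.0, "az": -0.0, "claw": 2}, {"tx": -1.1, "ty": -0.0, "tz": 0.1, "ax": 0.0, "ay": -0.0, "az": -0.0, "claw": 2}, {"tx": -1.1, "ty": -0.0, "tz": 0.1, "ax": 0.0, "ay": -0.0, "az": -0.0, "claw": 2}, {"tx": -1.1, "ty": -0.0, "tz": 0.1, "ax": 0.0, "ay": -0.0, "az": -0.0, "claw": 2}, {"tx": -1.1, "ty": -0.0, "tz": 0.1, "ax": 0.0, "ay": -0.0, "az": -0.0, "claw": 2}, {"tx": -1.1, "ty": -0.0, "tz": 0.1, "ax": 0.0, "ay": -0.0, "az": -0.0, "claw": 2}, {"tx": -1.1, "ty": -0.0, "tz": 0.1, "ax": 0.0, "ay": -0.0, "az": -0.0, "claw": 2}, {"tx": -1.1, "ty": -0.0, "tz": 0.1, "ax": 0.0, "ay": -0.0, "az": -0.0, "claw": 2}, {"tx": -1.1, "ty": -0.0, "tz": 0.1, "ax": 0.0, "ay": -0.0, "az": -0.0, "claw": 2}, {"tx": -1.1, "ty": 0.0, "tz": 0.1, "ax": 0.0, "ay": -0.0, "az": -0.0, "claw": 2}]
[{"tx": -1.1, "ty": 0.0, "tz": 0.0, "ax": 0.0, "ay": -0.0, "az": -0.0, "claw": 2}]
```

View pics/s2.png

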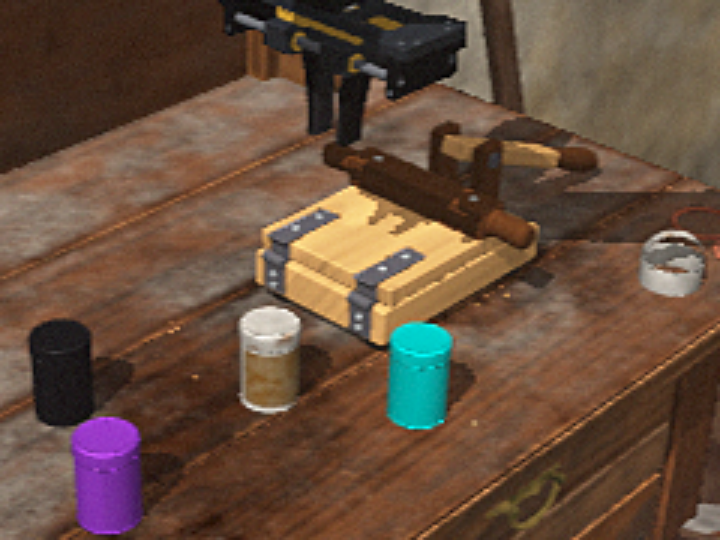

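The lever now lies back behind the cheeks, with its grip at (577,157). Next is the tin.

>>> drive_tool:
  rows:
    - {"tx":-1.6,"ty":0.5,"tz":2.9,"ax":0,"ay":-0.04,"az":0,"claw":2}
    - {"tx":-1.5,"ty":0.5,"tz":3.0,"ax":0,"ay":-0.03,"az":0,"claw":2}
    - {"tx":0.2,"ty":0,"tz":2.4,"ax":0,"ay":0,"az":0,"claw":2}
    - {"tx":0.2,"ty":0,"tz":2.4,"ax":0,"ay":0,"az":0,"claw":2}
    - {"tx":0.3,"ty":0,"tz":2.5,"ax":0,"ay":0,"az":0,"claw":2}
    - {"tx":0.2,"ty":0,"tz":2.4,"ax":0,"ay":0,"az":0,"claw":2}
    - {"tx":0.2,"ty":0,"tz":2.4,"ax":0,"ay":0,"az":0,"claw":2}
    - {"tx":-0.4,"ty":0,"tz":0,"ax":0,"ay":0,"az":0,"claw":2}
    - {"tx":-0.4,"ty":0,"tz":0,"ax":0,"ay":0,"az":0,"claw":2}
    - {"tx":-0.4,"ty":0,"tz":0,"ax":0,"ay":0,"az":0,"claw":2}

```text
time_s: 7.25
tcp_pos: [0.522, 0.0592, 0.0236]
ee_rot: [[0.002, -1.0, 0.007], [-0.997, -0.002, 0.076], [-0.076, -0.007, -0.997]]
wrist_force: [-0.1, 0.0, 0.5]
gripper_width: 0.229
gripper_force: 0.0
```

>>> drive_tool:
  rows:
    - {"tx":-0.3,"ty":0.3,"tz":0.3,"ax":0,"ay":0,"az":0,"claw":2}
    - {"tx":-0.5,"ty":0,"tz":0.1,"ax":0,"ay":0,"az":0,"claw":2}
    - {"tx":-0.5,"ty":0,"tz":0.1,"ax":0,"ay":0,"az":0,"claw":2}
    - {"tx":-0.8,"ty":0,"tz":0.1,"ax":0,"ay":0,"az":0,"claw":2}
    - {"tx":-0.8,"ty":0,"tz":0.1,"ax":0,"ay":0,"az":0,"claw":2}
    - {"tx":-0.8,"ty":0,"tz":0.1,"ax":0,"ay":0,"az":0,"claw":2}
    - {"tx":-0.8,"ty":0,"tz":0.1,"ax":0,"ay":0,"az":0,"claw":2}
    - {"tx":-0.8,"ty":0,"tz":0.1,"ax":0,"ay":0,"az":0,"claw":2}
    - {"tx":-0.8,"ty":0,"tz":0.1,"ax":0,"ay":0,"az":0,"claw":2}
    - {"tx":-0.8,"ty":0,"tz":0.1,"ax":0,"ay":0,"az":0,"claw":2}

```text
time_s: 8.08
tcp_pos: [0.5177, 0.1294, 0.0154]
ee_rot: [[0.001, -1.0, 0.005], [-0.997, -0.001, 0.077], [-0.077, -0.005, -0.997]]
wrist_force: [-0.1, -1.2, 0.5]
gripper_width: 0.23
gripper_force: 0.4
```

>>> drive_tool:
  rows:
    - {"tx":-0.8,"ty":0,"tz":0.1,"ax":0,"ay":0,"az":0,"claw":2}
    - {"tx":-0.8,"ty":0,"tz":0.1,"ax":0,"ay":0,"az":0,"claw":2}
    - {"tx":-0.8,"ty":0,"tz":0.1,"ax":0,"ay":0,"az":0,"claw":2}
    - {"tx":-0.8,"ty":0,"tz":0.1,"ax":0,"ay":0,"az":0,"claw":2}
    - {"tx":-0.7,"ty":0,"tz":0,"ax":0,"ay":0,"az":0,"claw":2}
    - {"tx":-0.5,"ty":0,"tz":0,"ax":0,"ay":0,"az":0,"claw":2}
    - {"tx":-0.3,"ty":0,"tz":0,"ax":0,"ay":0,"az":0,"claw":2}
    - {"tx":0.5,"ty":0,"tz":0,"ax":0,"ay":0,"az":0,"claw":2}
    - {"tx":2.0,"ty":0,"tz":0,"ax":0,"ay":0,"az":0,"claw":2}
    - {"tx":2.0,"ty":0,"tz":-1,"ax":0,"ay":0,"az":0,"claw":2}

```text
time_s: 8.92
tcp_pos: [0.5164, 0.1294, 0.0202]
ee_rot: [[0.002, -1.0, 0.002], [-0.997, -0.002, 0.075], [-0.075, -0.002, -0.997]]
wrist_force: [0.1, 0.1, -0.2]
gripper_width: 0.231
gripper_force: 0.0
```

Run:
```python
from plan import *
from h import *
p,W=cloud("top")
for v in(183,187,191,268,271,274):
    r=W[v,400:424]; m=r[r[:,2]>.06]; 
    if len(m): print(v,np.round(m.min(0),3),np.round(m.max(0),3))
g=W[150:300,200:400].reshape(-1,3)
for nm,x,y in(("tin",.517,.212),("turq",.4175,.031),("purple",.494,.289),("black",.619,.228)):
    m=g[(np.hypot(g[:,0]-x,g[:,1]-y)<.035)&(g[:,2]>.06)&(g[:,2]<.085)]
    if len(m):print(nm,np.round((m.min(0)+m.max(0))/2,4))
RE=frame((.766,0,-.643),(0,1,0))
plan([((.50,.10,.22),np.array(sense()["ee_rot"])),((.40,-.143,.20),RE),((.405,-.143,.10),RE)])
```

```text
183 [ 0.674 -0.151  0.084] [ 0.677 -0.133  0.094]
187 [ 0.664 -0.154  0.084] [ 0.667 -0.13   0.096]
191 [ 0.655 -0.151  0.085] [ 0.656 -0.132  0.093]
268 [ 0.468 -0.152  0.082] [ 0.468 -0.134  0.093]
271 [ 0.46  -0.152  0.081] [ 0.461 -0.132  0.098]
274 [ 0.453 -0.155  0.084] [ 0.453 -0.131  0.095]
turq [0.4176 0.0313 0.0714]
black [0.6194 0.2278 0.0696]
8.97 [0.517 0.126 0.022] F [-0.7 -3.5  1.4] rows 24
[{"tx": 0.2, "ty": 0.3, "tz": -3.3, "ax": 0.0, "ay": 0.0, "az": 0.0, "claw": 0}, {"tx": 0.2, "ty": 0.2, "tz": -3.3, "ax": 0.0, "ay": 0.0, "az": 0.0, "claw": 0}, {"tx": 0.2, "ty": 0.3, "tz": -3.4, "ax": 0.0, "ay": 0.0, "az": 0.0, "claw": 0}, {"tx": 0.2, "ty": 0.3, "tz": -3.3, "ax": 0.0, "ay": 0.0, "az": 0.0, "claw": 0}, {"tx": 0.2, "ty": 0.2, "tz": -3.3, "ax": 0.0, "ay": 0.0, "az": 0.0, "claw": 0}, {"tx": 0.1, "ty": 0.3, "tz": -3.3, "ax": 0.0, "ay": 0.0, "az": 0.0, "claw": 0}, {"tx": 1.7, "ty": 0.7, "tz": -0.0, "ax": 0.05, "ay": -0.04, "az": 0.1, "claw": 0}, {"tx": 1.6, "ty": 0.5, "tz": -0.1, "ax": 0.05, "ay": -0.04, "az": 0.09, "claw": 0}, {"tx": 1.8, "ty": 0.3, "tz": -0.2, "ax": 0.
[... 597 characters left out ...]
y": -0.04, "az": 0.09, "claw": 0}, {"tx": 1.2, "ty": -1.1, "tz": -0.6, "ax": 0.04, "ay": -0.04, "az": 0.1, "claw": 0}, {"tx": 1.2, "ty": -1.2, "tz": -0.5, "ax": 0.05, "ay": -0.05, "az": 0.09, "claw": 0}, {"tx": 1.0, "ty": -1.3, "tz": -0.6, "ax": 0.05, "ay": -0.04, "az": 0.1, "claw": 0}, {"tx": 0.9, "ty": -1.4, "tz": -0.5, "ax": 0.05, "ay": -0.04, "az": 0.09, "claw": 0}]
[{"tx": 0.7, "ty": -1.6, "tz": -0.5, "ax": 0.05, "ay": -0.04, "az": 0.1, "claw": 0}, {"tx": 2.4, "ty": 0.0, "tz": 2.3, "ax": -0.0, "ay": 0.0, "az": -0.0, "claw": 0}, {"tx": 2.5, "ty": 0.0, "tz": 2.2, "ax": -0.0, "ay": 0.0, "az": -0.0, "claw": 0}, {"tx": 2.4, "ty": 0.0, "tz": 2.3, "ax": -0.0, "ay": 0.0, "az": -0.0, "claw": 0}]
```

>>> drive_tool:
  rows:
    - {"tx":0.2,"ty":0.3,"tz":-3.3,"ax":0,"ay":0,"az":0,"claw":2}
    - {"tx":0.2,"ty":0.2,"tz":-3.3,"ax":0,"ay":0,"az":0,"claw":2}
    - {"tx":0.2,"ty":0.3,"tz":-3.4,"ax":0,"ay":0,"az":0,"claw":2}
    - {"tx":0.2,"ty":0.3,"tz":-3.3,"ax":0,"ay":0,"az":0,"claw":0}
    - {"tx":0.2,"ty":0.2,"tz":-3.3,"ax":0,"ay":0,"az":0,"claw":0}
    - {"tx":0.1,"ty":0.3,"tz":-3.3,"ax":0,"ay":0,"az":0,"claw":0}
    - {"tx":1.7,"ty":0.7,"tz":0,"ax":0.05,"ay":-0.04,"az":0.1,"claw":0}
    - {"tx":1.6,"ty":0.5,"tz":-0.1,"ax":0.05,"ay":-0.04,"az":0.09,"claw":0}
    - {"tx":1.8,"ty":0.3,"tz":-0.2,"ax":0.05,"ay":-0.04,"az":0.1,"claw":0}
    - {"tx":1.7,"ty":0.2,"tz":-0.2,"ax":0.04,"ay":-0.04,"az":0.09,"claw":0}

```text
time_s: 9.8
tcp_pos: [0.473, 0.0374, 0.2139]
ee_rot: [[-0.354, -0.909, 0.222], [-0.897, 0.397, 0.195], [-0.266, -0.13, -0.955]]
wrist_force: [0.0, 0.4, 0.1]
gripper_width: 0.011
gripper_force: 0.0
```

>>> drive_tool:
  rows:
    - {"tx":1.7,"ty":0,"tz":-0.4,"ax":0.05,"ay":-0.05,"az":0.1,"claw":0}
    - {"tx":1.7,"ty":-0.2,"tz":-0.4,"ax":0.05,"ay":-0.04,"az":0.09,"claw":0}
    - {"tx":1.7,"ty":-0.4,"tz":-0.4,"ax":0.05,"ay":-0.04,"az":0.1,"claw":0}
    - {"tx":1.5,"ty":-0.6,"tz":-0.5,"ax":0.05,"ay":-0.04,"az":0.09,"claw":0}
    - {"tx":1.6,"ty":-0.7,"tz":-0.6,"ax":0.05,"ay":-0.04,"az":0.1,"claw":0}
    - {"tx":1.4,"ty":-0.9,"tz":-0.5,"ax":0.05,"ay":-0.04,"az":0.09,"claw":0}
    - {"tx":1.2,"ty":-1.1,"tz":-0.6,"ax":0.04,"ay":-0.04,"az":0.1,"claw":0}
    - {"tx":1.2,"ty":-1.2,"tz":-0.5,"ax":0.05,"ay":-0.05,"az":0.09,"claw":0}
    - {"tx":1.0,"ty":-1.3,"tz":-0.6,"ax":0.05,"ay":-0.04,"az":0.1,"claw":0}
    - {"tx":0.9,"ty":-1.4,"tz":-0.5,"ax":0.05,"ay":-0.04,"az":0.09,"claw":0}

```text
time_s: 10.63
tcp_pos: [0.4045, -0.126, 0.1971]
ee_rot: [[-0.669, -0.108, 0.736], [-0.1, 0.993, 0.055], [-0.737, -0.036, -0.675]]
wrist_force: [-1.9, -1.9, -0.9]
gripper_width: 0.001
gripper_force: 0.0
```

Run:
```python
from plan import *
from h import *
print(np.round(sense()["joints"],1))
p,W=cloud("top");g=W[150:300,200:400].reshape(-1,3)
m=g[(np.hypot(g[:,0]-.517,g[:,1]-.212)<.045)&(g[:,2]>.06)&(g[:,2]<.085)]
if len(m):print("tin",np.round((m.min(0)+m.max(0))/2,4),np.ptp(m,axis=0))
RE=frame((.766,0,-.643),(0,1,0))
plan([((.40,-.143,.16),RE),((.405,-.143,.09),RE),((.467,-.143,.026),RE,.02)])
```

```text
[ -2.4 -11.6 -46.3 -32.   -9.3 -51. ]
tin [0.5168 0.2064 0.0706] [0.04763882 0.04678314 0.01894768]
10.68 [ 0.404 -0.127  0.196] F [-1.1  0.2 -0.4] rows 8
[{"tx": 3.1, "ty": -1.5, "tz": 2.1, "ax": 0.05, "ay": -0.04, "az": 0.08, "claw": 0}, {"tx": 2.5, "ty": 0.0, "tz": 2.4, "ax": 0.0, "ay": 0.0, "az": 0.0, "claw": 0}, {"tx": 2.5, "ty": 0.0, "tz": 2.4, "ax": 0.0, "ay": 0.0, "az": 0.0, "claw": 0}, {"tx": 0.2, "ty": 0.0, "tz": 1.8, "ax": 0.0, "ay": 0.0, "az": 0.0, "claw": 0}, {"tx": 0.2, "ty": 0.0, "tz": 1.8, "ax": 0.0, "ay": 0.0, "az": 0.0, "claw": 0}, {"tx": 0.2, "ty": 0.0, "tz": 1.8, "ax": 0.0, "ay": 0.0, "az": 0.0, "claw": 0}, {"tx": 0.2, "ty": 0.0, "tz": 1.7, "ax": 0.0, "ay": 0.0, "az": 0.0, "claw": 0}, {"tx": 0.2, "ty": 0.0, "tz": 1.8, "ax": 0.0, "ay": 0.0, "az": 0.0, "claw": 0}]
```

Run:
```python
from plan import *
RE=frame((0,.643,-.766),(0,.766,.643))
plan([((.47,-.22,.26),RE),((.47,-.199,.09),RE)])
```

```text
10.68 [ 0.404 -0.127  0.196] F [-1.1  0.2 -0.4] rows 14
[{"tx": -0.9, "ty": -1.1, "tz": 0.0, "ax": -0.07, "ay": 0.08, "az": 0.04, "claw": 0}, {"tx": -1.0, "ty": -1.1, "tz": -0.1, "ax": -0.07, "ay": 0.09, "az": 0.05, "claw": 0}, {"tx": -1.0, "ty": -1.0, "tz": -0.3, "ax": -0.07, "ay": 0.08, "az": 0.04, "claw": 0}, {"tx": -1.0, "ty": -0.9, "tz": -0.5, "ax": -0.08, "ay": 0.09, "az": 0.04, "claw": 0}, {"tx": -1.0, "ty": -0.9, "tz": -0.6, "ax": -0.07, "ay": 0.08, "az": 0.05, "claw": 0}, {"tx": -1.0, "ty": -0.8, "tz": -0.7, "ax": -0.07, "ay": 0.09, "az": 0.04, "claw": 0}, {"tx": -0.9, "ty": -0.6, "tz": -0.9, "ax": -0.07, "ay": 0.08, "az": 0.04, "claw": 0}, {"tx": -0.9, "ty": -0.6, "tz": -1.0, "ax": -0.07, "ay": 0.09, "az": 0.05, "claw": 0}, {"tx": -0.8, "ty": -0.5, "tz": -1.1, "ax": -0.07, "ay": 0.08, "az": 0.04, "claw": 0}, {"tx": 0.0, "ty": -1.8, "tz": 2.8, "ax": -0.0, "ay": 0.0, "az": -0.0, "claw": 0}]
[{"tx": 0.0, "ty": -1.9, "tz": 2.9, "ax": -0.0, "ay": 0.0, "az": -0.0, "claw": 0}, {"tx": 0.0, "ty": -1.8, "tz": 2.9, "ax": -0.0, "ay": 0.0, "az": -0.0, "claw": 0}, {"tx": 0.0, "ty": -1.9, "tz": 2.9, "ax": -0.0, "ay": 0.0, "az": -0.0, "claw": 0}, {"tx": 0.0, "ty": -1.9, "tz": 2.9, "ax": -0.0, "ay": 0.0, "az": -0.0, "claw": 0}]
```

>>> drive_tool:
  rows:
    - {"tx":-0.9,"ty":-1.1,"tz":0,"ax":-0.07,"ay":0.08,"az":0.04,"claw":0}
    - {"tx":-1.0,"ty":-1.1,"tz":-0.1,"ax":-0.07,"ay":0.09,"az":0.05,"claw":0}
    - {"tx":-1.0,"ty":-1.0,"tz":-0.3,"ax":-0.07,"ay":0.08,"az":0.04,"claw":0}
    - {"tx":-1.0,"ty":-0.9,"tz":-0.5,"ax":-0.08,"ay":0.09,"az":0.04,"claw":0}
    - {"tx":-1.0,"ty":-0.9,"tz":-0.6,"ax":-0.07,"ay":0.08,"az":0.05,"claw":0}
    - {"tx":-1.0,"ty":-0.8,"tz":-0.7,"ax":-0.07,"ay":0.09,"az":0.04,"claw":0}
    - {"tx":-0.9,"ty":-0.6,"tz":-0.9,"ax":-0.07,"ay":0.08,"az":0.04,"claw":0}
    - {"tx":-0.9,"ty":-0.6,"tz":-1.0,"ax":-0.07,"ay":0.09,"az":0.05,"claw":0}
    - {"tx":-0.8,"ty":-0.5,"tz":-1.1,"ax":-0.07,"ay":0.08,"az":0.04,"claw":0}

```text
time_s: 11.43
tcp_pos: [0.4696, -0.2143, 0.2638]
ee_rot: [[-1.0, -0.018, 0.025], [0.001, 0.795, 0.607], [-0.031, 0.606, -0.794]]
wrist_force: [1.0, 0.3, -0.8]
gripper_width: 0.005
gripper_force: 0.0
```

Run:
```python
from plan import *
print(np.round(sense()["joints"],1))
RE=frame((0,.643,-.766),(0,.766,.643))
plan([((.47,-.22,.24),RE),((.47,-.199,.09),RE),((.47,-.157,.039),RE,.02)])
```

```text
[-28.3  21.3   8.3 -33.2 -94.6 -58.7]
11.43 [ 0.47  -0.214  0.264] F [ 1.   0.3 -0.8] rows 9
[{"tx": 0.0, "ty": -1.9, "tz": 1.5, "ax": -0.05, "ay": 0.02, "az": 0.02, "claw": 0}, {"tx": 0.0, "ty": -2.0, "tz": 3.2, "ax": 0.0, "ay": 0.0, "az": -0.0, "claw": 0}, {"tx": 0.1, "ty": -2.0, "tz": 3.3, "ax": 0.0, "ay": 0.0, "az": -0.0, "claw": 0}, {"tx": -0.0, "ty": -2.1, "tz": 3.2, "ax": 0.0, "ay": 0.0, "az": -0.0, "claw": 0}, {"tx": -0.0, "ty": -2.0, "tz": 3.2, "ax": 0.0, "ay": 0.0, "az": -0.0, "claw": 0}, {"tx": -0.0, "ty": 0.0, "tz": 1.6, "ax": 0.0, "ay": 0.0, "az": -0.0, "claw": 0}, {"tx": 0.0, "ty": -0.0, "tz": 1.7, "ax": 0.0, "ay": 0.0, "az": -0.0, "claw": 0}, {"tx": 0.0, "ty": -0.0, "tz": 1.6, "ax": 0.0, "ay": 0.0, "az": -0.0, "claw": 0}, {"tx": 0.0, "ty": -0.1, "tz": 1.7, "ax": 0.0, "ay": 0.0, "az": -0.0, "claw": 0}]
```

>>> drive_tool:
  rows:
    - {"tx":0,"ty":-1.9,"tz":1.5,"ax":-0.05,"ay":0.02,"az":0.02,"claw":0}
    - {"tx":0,"ty":-2.0,"tz":3.2,"ax":0,"ay":0,"az":0,"claw":0}
    - {"tx":0.1,"ty":-2.0,"tz":3.3,"ax":0,"ay":0,"az":0,"claw":0}
    - {"tx":0,"ty":-2.1,"tz":3.2,"ax":0,"ay":0,"az":0,"claw":0}
    - {"tx":0,"ty":-2.0,"tz":3.2,"ax":0,"ay":0,"az":0,"claw":0}
    - {"tx":0,"ty":0,"tz":0,"ax":0,"ay":0,"az":0,"claw":0}

```text
time_s: 11.93
tcp_pos: [0.4666, -0.1942, 0.0821]
ee_rot: [[-1.0, 0.008, -0.002], [0.005, 0.759, 0.651], [0.006, 0.651, -0.759]]
wrist_force: [-0.4, -0.1, -1.2]
gripper_width: 0.003
gripper_force: 0.0
```

Run:
```python
from plan import *
import cv2
from station import *
p,d=capture("scene"); cv2.imwrite("pics/s3.png",cv2.resize(p[130:290,280:500,::-1],None,fx=3.5,fy=3.5))
RE=frame((0,.643,-.766),(0,.766,.643))
w=[((.47,-.157,.039),RE,.02)]
n=np.array([.766,.643]);t=np.array([.643,-.766]);sp=np.array([-.004,.048])
for b in range(0,101,10):
    r=np.radians(b);c=sp+[-.1385*np.cos(r)+.032*np.sin(r),.1385*np.sin(r)+.032*np.cos(r)]
    k=c-.0275*n+.022*t; w.append(((.47,*k),RE,.012))
plan(w)
```

```text
11.98 [ 0.468 -0.196  0.086] F [-0.2  0.1  0.8] rows 35
[{"tx": -0.0, "ty": -0.0, "tz": 1.5, "ax": 0.0, "ay": 0.0, "az": -0.0, "claw": 0}, {"tx": -0.1, "ty": -0.0, "tz": 1.5, "ax": 0.0, "ay": 0.0, "az": -0.0, "claw": 0}, {"tx": -0.0, "ty": -0.0, "tz": 1.6, "ax": 0.01, "ay": 0.0, "az": -0.0, "claw": 0}, {"tx": -0.1, "ty": -0.0, "tz": 1.5, "ax": -0.0, "ay": 0.0, "az": -0.0, "claw": 0}, {"tx": 0.0, "ty": 1.0, "tz": -0.0, "ax": -0.0, "ay": 0.0, "az": -0.0, "claw": 0}, {"tx": 0.0, "ty": 0.6, "tz": -0.5, "ax": -0.0, "ay": 0.0, "az": -0.0, "claw": 0}, {"tx": 0.0, "ty": 0.7, "tz": -0.4, "ax": -0.0, "ay": 0.0, "az": -0.0, "claw": 0}, {"tx": 0.0, "ty": 0.7, "tz": -0.5, "ax": -0.0, "ay": 0.0, "az": -0.0, "claw": 0}, {"tx": 0.0, "ty": 0.8, "tz": -0.3, "ax": -0.0, "ay": 0.0, "az": -0.0, "claw": 0}, {"tx": 0.0, "ty": 0.8, "tz": -0.3, "ax": -0.0, "ay": 0.0, "az": -0.0, "claw": 0}]
[{"tx": 0.0, "ty": 0.7, "tz": -0.3, "ax": -0.0, "ay": 0.0, "az": -0.0, "claw": 0}, {"tx": 0.0, "ty": 0.9, "tz": -0.2, "ax": -0.0, "ay": 0.0, "az": -0.0, "claw": 0}, {"tx": 0.0, "ty": 0.8, "tz": -0.1, "ax": -0.0, "ay": 0.0
[... 1128 characters left out ...]
5, "ax": -0.0, "ay": 0.0, "az": -0.0, "claw": 0}, {"tx": -0.0, "ty": 0.6, "tz": 0.5, "ax": -0.0, "ay": 0.0, "az": -0.0, "claw": 0}, {"tx": -0.0, "ty": 0.7, "tz": 0.5, "ax": -0.0, "ay": 0.0, "az": -0.0, "claw": 0}, {"tx": 0.0, "ty": 0.6, "tz": 0.6, "ax": -0.0, "ay": 0.0, "az": -0.0, "claw": 0}]
[{"tx": 0.0, "ty": 0.5, "tz": 0.6, "ax": -0.0, "ay": 0.0, "az": -0.0, "claw": 0}, {"tx": 0.0, "ty": 0.6, "tz": 0.6, "ax": -0.0, "ay": 0.0, "az": -0.0, "claw": 0}, {"tx": 0.0, "ty": 0.4, "tz": 0.7, "ax": -0.0, "ay": 0.0, "az": -0.0, "claw": 0}, {"tx": 0.0, "ty": 0.4, "tz": 0.7, "ax": -0.0, "ay": 0.0, "az": -0.0, "claw": 0}, {"tx": 0.0, "ty": 0.5, "tz": 0.7, "ax": -0.0, "ay": 0.0, "az": -0.0, "claw": 0}]
```

View pics/s3.png

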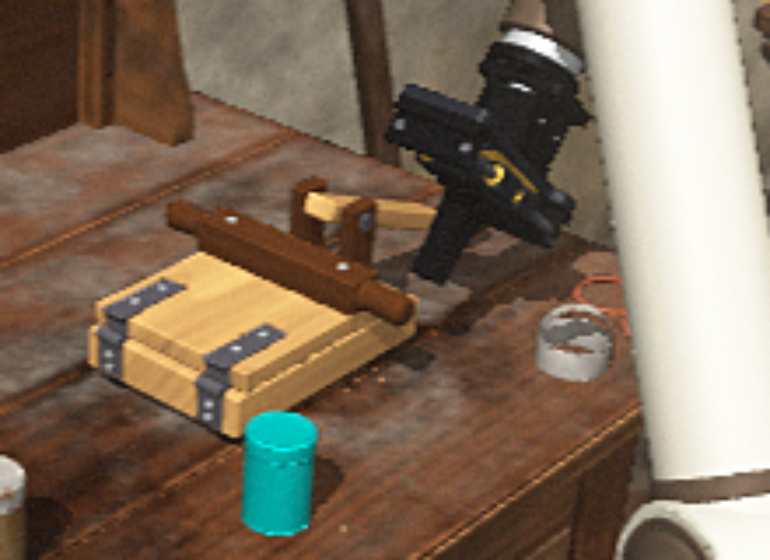

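The picture shows the fingertips at (430,275), just behind the near ear at (395,300). The gripper body is clear of the cutter at (572,345), so I can slide in under the ear and push.

>>> drive_tool:
  rows:
    - {"tx":0,"ty":0,"tz":1.5,"ax":0,"ay":0,"az":0,"claw":0}
    - {"tx":-0.1,"ty":0,"tz":1.5,"ax":0,"ay":0,"az":0,"claw":0}
    - {"tx":0,"ty":0,"tz":1.6,"ax":0.01,"ay":0,"az":0,"claw":0}
    - {"tx":-0.1,"ty":0,"tz":1.5,"ax":0,"ay":0,"az":0,"claw":0}
    - {"tx":0,"ty":1.0,"tz":0,"ax":0,"ay":0,"az":0,"claw":0}
    - {"tx":0,"ty":0.6,"tz":-0.5,"ax":0,"ay":0,"az":0,"claw":0}
    - {"tx":0,"ty":0.7,"tz":-0.4,"ax":0,"ay":0,"az":0,"claw":0}
    - {"tx":0,"ty":0.7,"tz":-0.5,"ax":0,"ay":0,"az":0,"claw":0}

```text
time_s: 12.65
tcp_pos: [0.4738, -0.1453, 0.074]
ee_rot: [[-1.0, -0.004, 0.012], [0.004, 0.772, 0.635], [-0.011, 0.635, -0.772]]
wrist_force: [0.2, -2.6, -2.9]
gripper_width: 0.006
gripper_force: 2.3
```

>>> drive_tool:
  rows:
    - {"tx":0.1,"ty":0.8,"tz":-0.3,"ax":0,"ay":0,"az":0,"claw":0}
    - {"tx":0.1,"ty":0.8,"tz":-0.3,"ax":0,"ay":0,"az":0,"claw":0}
    - {"tx":0.1,"ty":0.7,"tz":-0.3,"ax":0,"ay":0,"az":0,"claw":0}
    - {"tx":0.1,"ty":0.9,"tz":-0.2,"ax":0,"ay":0,"az":0,"claw":0}
    - {"tx":0,"ty":0.8,"tz":-0.1,"ax":0,"ay":0,"az":0,"claw":0}
    - {"tx":0,"ty":0.8,"tz":-0.2,"ax":0,"ay":0,"az":0,"claw":0}
    - {"tx":0,"ty":0.8,"tz":0,"ax":0,"ay":0,"az":0,"claw":0}
    - {"tx":0,"ty":0.8,"tz":-0.1,"ax":0,"ay":0,"az":0,"claw":0}
    - {"tx":0,"ty":0.8,"tz":0,"ax":0,"ay":0,"az":0,"claw":0}
    - {"tx":0,"ty":0.9,"tz":0.1,"ax":0,"ay":0,"az":0,"claw":0}

```text
time_s: 13.48
tcp_pos: [0.4696, -0.0917, 0.1367]
ee_rot: [[-1.0, -0.004, 0.013], [0.005, 0.772, 0.636], [-0.012, 0.636, -0.772]]
wrist_force: [0.4, -5.6, -0.0]
gripper_width: 0.004
gripper_force: 2.0
```

Run:
```python
import cv2,numpy as np
from h import *
p,d=capture("scene"); cv2.imwrite("pics/s4.png",cv2.resize(p[130:290,280:500,::-1],None,fx=3.5,fy=3.5))
q,W=cloud("scene",p,d)
print(sense()["wrist_force"])
```

```text
[-0.49420594 -1.62213719 -0.32389021]
```

View pics/s4.png

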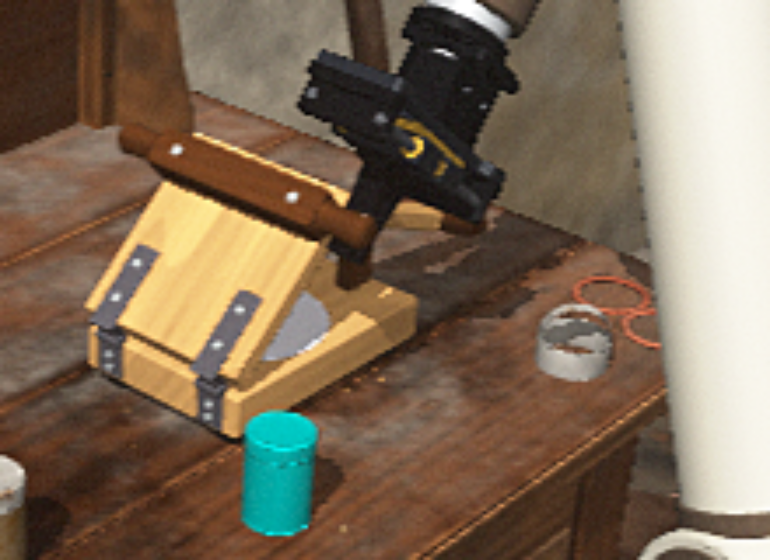

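The board is up about 45°, the finger is behind the near ear at (345,235), and the press has stayed put. I'll continue the arc.

>>> drive_tool:
  rows:
    - {"tx":0,"ty":0.8,"tz":0.1,"ax":0,"ay":0,"az":0,"claw":0}
    - {"tx":0,"ty":0.8,"tz":0.1,"ax":0,"ay":0,"az":0,"claw":0}
    - {"tx":0,"ty":0.8,"tz":0.3,"ax":0,"ay":0,"az":0,"claw":0}
    - {"tx":0,"ty":0.8,"tz":0.2,"ax":0,"ay":0,"az":0,"claw":0}
    - {"tx":0,"ty":0.8,"tz":0.3,"ax":0,"ay":0,"az":0,"claw":0}
    - {"tx":0,"ty":0.7,"tz":0.4,"ax":0,"ay":0,"az":0,"claw":0}
    - {"tx":0,"ty":0.7,"tz":0.4,"ax":0,"ay":0,"az":0,"claw":0}
    - {"tx":0,"ty":0.7,"tz":0.4,"ax":0,"ay":0,"az":0,"claw":0}
    - {"tx":0,"ty":0.7,"tz":0.5,"ax":0,"ay":0,"az":0,"claw":0}
    - {"tx":0,"ty":0.6,"tz":0.5,"ax":0,"ay":0,"az":0,"claw":0}

```text
time_s: 14.37
tcp_pos: [0.4686, -0.0115, 0.1571]
ee_rot: [[-1.0, -0.002, 0.008], [0.004, 0.769, 0.639], [-0.008, 0.639, -0.769]]
wrist_force: [-0.7, -1.5, 0.2]
gripper_width: 0.007
gripper_force: 1.1
```

Run:
```python
from plan import *
RE=frame((0,.643,-.766),(0,.766,.643))
n=np.array([.766,.643]);t=np.array([.643,-.766]);sp=np.array([-.004,.048])
def c(b):
    r=np.radians(b);return sp+[-.1385*np.cos(r)+.032*np.sin(r),.1385*np.sin(r)+.032*np.cos(r)]
p=sense()["tcp_pos"][1:]
for b in range(60,120,5): print(b,np.round(c(b)-.0275*n+.022*t,3),"gap",round((c(b)-p)@n-.0275,4))
```

```text
60 [-0.052  0.149] gap -0.0363
65 [-0.04   0.153] gap -0.0251
70 [-0.028  0.155] gap -0.0144
75 [-0.016  0.156] gap -0.0043
80 [-0.003  0.155] gap 0.0051
85 [0.009 0.154] gap 0.0138
90 [0.021 0.152] gap 0.0217
95 [0.033 0.149] gap 0.0287
100 [0.045 0.144] gap 0.0348
105 [0.056 0.139] gap 0.0399
110 [0.067 0.133] gap 0.0441
115 [0.077 0.125] gap 0.0472
```

```bash
cat > b.py <<'E'
from plan import *
import sys
sp=np.array([-.004,.048])
def c(b):
    r=np.radians(b);return sp+[-.1385*np.cos(r)+.032*np.sin(r),.1385*np.sin(r)+.032*np.cos(r)]
def wp(b,v=.011):
    f=min(1,max(0,(b-77)/33));ph=np.radians(50+40*f);n=np.array([np.sin(ph),np.cos(ph)]);z=np.array([np.cos(ph),-np.sin(ph)])
    if b<=110: k=c(b)-.0275*n+(.022-.027*f)*z
    else:
        a=np.radians(b-76.7);t=np.array([np.cos(a),-np.sin(a)]);k=c(b)-.0125*t-[.015*(180-b)/70,0]
    return ((.468,*k),frame((0,*z),(0,*n)),v)
if __name__=="__main__": plan([wp(b) for b in (82,87,92,97,102,107,112)])
E
python3 b.py
```

```text
14.37 [ 0.469 -0.011  0.157] F [-0.7 -1.5  0.2] rows 8
[{"tx": 0.1, "ty": 0.7, "tz": 0.3, "ax": 0.1, "ay": 0.01, "az": 0.0, "claw": 0}, {"tx": -0.0, "ty": 0.8, "tz": 0.1, "ax": 0.11, "ay": -0.0, "az": 0.0, "claw": 0}, {"tx": -0.0, "ty": 0.8, "tz": 0.1, "ax": 0.1, "ay": -0.0, "az": 0.0, "claw": 0}, {"tx": -0.0, "ty": 1.0, "tz": 0.1, "ax": 0.11, "ay": -0.0, "az": 0.0, "claw": 0}, {"tx": -0.0, "ty": 0.9, "tz": 0.0, "ax": 0.1, "ay": -0.0, "az": 0.0, "claw": 0}, {"tx": -0.1, "ty": 1.1, "tz": 0.1, "ax": 0.11, "ay": -0.0, "az": 0.0, "claw": 0}, {"tx": 0.0, "ty": 0.6, "tz": 0.0, "ax": 0.03, "ay": -0.0, "az": 0.0, "claw": 0}, {"tx": 0.0, "ty": 0.7, "tz": 0.1, "ax": 0.03, "ay": -0.0, "az": 0.0, "claw": 0}]
```

>>> drive_tool:
  rows:
    - {"tx":0.1,"ty":0.7,"tz":0.3,"ax":0.1,"ay":0.01,"az":0,"claw":0}
    - {"tx":0,"ty":0.8,"tz":0.1,"ax":0.11,"ay":0,"az":0,"claw":0}
    - {"tx":0,"ty":0.8,"tz":0.1,"ax":0.1,"ay":0,"az":0,"claw":0}
    - {"tx":0,"ty":1.0,"tz":0.1,"ax":0.11,"ay":0,"az":0,"claw":0}
    - {"tx":0,"ty":0.9,"tz":0,"ax":0.1,"ay":0,"az":0,"claw":0}
    - {"tx":-0.1,"ty":1.1,"tz":0.1,"ax":0.11,"ay":0,"az":0,"claw":0}
    - {"tx":0,"ty":0.6,"tz":0,"ax":0.03,"ay":0,"az":0,"claw":0}
    - {"tx":0,"ty":0.7,"tz":0.1,"ax":0.03,"ay":0,"az":0,"claw":0}
    - {"tx":0,"ty":0,"tz":0,"ax":0,"ay":0,"az":0,"claw":0}

```text
time_s: 15.12
tcp_pos: [0.4672, 0.0542, 0.1704]
ee_rot: [[-1.0, -0.006, -0.002], [-0.006, 1.0, 0.002], [0.002, 0.002, -1.0]]
wrist_force: [0.4, 0.4, -0.3]
gripper_width: 0.004
gripper_force: 0.0
```

Run:
```python
from b import *
from h import *
import cv2
p,d=capture("scene"); cv2.imwrite("pics/s5.png",cv2.resize(p[130:290,240:460,::-1],None,fx=3.5,fy=3.5))
plan([wp(b) for b in (112,117,122,127,132,137,142,147)]+[wp(b,.007) for b in (152,158,164,170,176,182,185)])
```

```text
15.17 [0.467 0.053 0.171] F [ 0.1 -0.1 -0.1] rows 34
[{"tx": -0.1, "ty": -0.1, "tz": -0.1, "ax": 0.0, "ay": -0.0, "az": 0.0, "claw": 0}, {"tx": 0.0, "ty": 0.6, "tz": 0.3, "ax": 0.0, "ay": -0.0, "az": 0.0, "claw": 0}, {"tx": 0.0, "ty": 0.6, "tz": 0.4, "ax": 0.0, "ay": -0.0, "az": 0.0, "claw": 0}, {"tx": 0.0, "ty": 0.5, "tz": 0.3, "ax": 0.0, "ay": -0.0, "az": 0.0, "claw": 0}, {"tx": 0.0, "ty": 0.6, "tz": 0.4, "ax": 0.0, "ay": -0.0, "az": 0.0, "claw": 0}, {"tx": 0.0, "ty": 0.5, "tz": 0.4, "ax": 0.0, "ay": -0.0, "az": 0.0, "claw": 0}, {"tx": 0.0, "ty": 0.5, "tz": 0.5, "ax": 0.0, "ay": -0.0, "az": 0.0, "claw": 0}, {"tx": 0.0, "ty": 0.5, "tz": 0.4, "ax": 0.0, "ay": -0.0, "az": 0.0, "claw": 0}, {"tx": 0.0, "ty": 0.5, "tz": 0.5, "ax": 0.0, "ay": -0.0, "az": 0.0, "claw": 0}, {"tx": 0.0, "ty": 0.4, "tz": 0.5, "ax": 0.0, "ay": -0.0, "az": 0.0, "claw": 0}]
[{"tx": 0.0, "ty": 0.4, "tz": 0.5, "ax": 0.0, "ay": -0.0, "az": 0.0, "claw": 0}, {"tx": 0.0, "ty": 0.4, "tz": 0.5, "ax": 0.0, "ay": -0.0, "az": 0.0, "claw": 0}, {"tx": -0.0, "ty": 0.4, "tz": 0.5, "ax": 0.0, "ay": -0.0, "az": 0.0, "claw": 0}, {
[... 1005 characters left out ...]
, "ax": 0.0, "ay": -0.0, "az": 0.0, "claw": 0}, {"tx": -0.0, "ty": 0.0, "tz": 0.5, "ax": 0.0, "ay": -0.0, "az": 0.0, "claw": 0}, {"tx": -0.0, "ty": 0.0, "tz": 0.5, "ax": 0.0, "ay": -0.0, "az": 0.0, "claw": 0}, {"tx": -0.0, "ty": 0.1, "tz": 0.5, "ax": 0.0, "ay": -0.0, "az": 0.0, "claw": 0}, {"tx": -0.0, "ty": -0.0, "tz": 0.5, "ax": 0.0, "ay": -0.0, "az": 0.0, "claw": 0}]
[{"tx": -0.0, "ty": -0.1, "tz": 0.5, "ax": 0.0, "ay": -0.0, "az": 0.0, "claw": 0}, {"tx": -0.0, "ty": 0.0, "tz": 0.5, "ax": 0.0, "ay": -0.0, "az": 0.0, "claw": 0}, {"tx": -0.0, "ty": -0.0, "tz": 0.3, "ax": 0.0, "ay": -0.0, "az": 0.0, "claw": 0}, {"tx": -0.0, "ty": -0.1, "tz": 0.4, "ax": 0.0, "ay": -0.0, "az": 0.0, "claw": 0}]
```

View pics/s5.png

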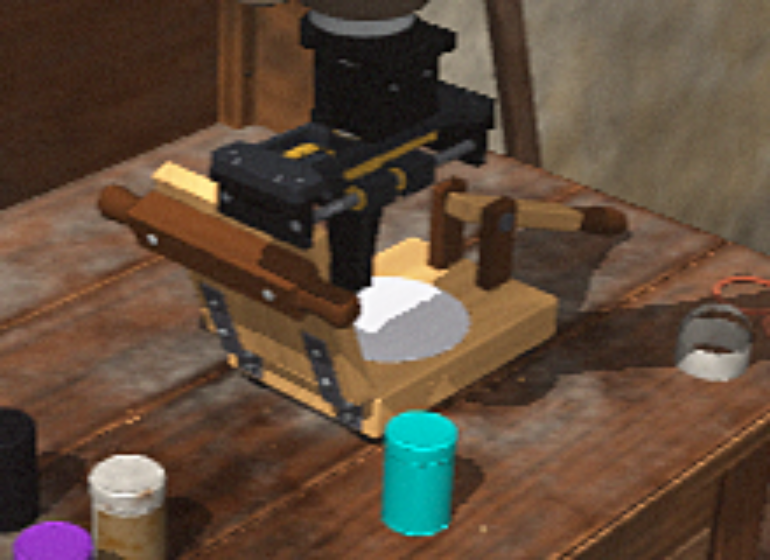

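The board is past upright at roughly 110°, with the finger behind the near ear at (345,290). The tin and look-alikes are standing. Now the push over and down.

>>> drive_tool:
  rows:
    - {"tx":0,"ty":0,"tz":0,"ax":0,"ay":0,"az":0,"claw":0}
    - {"tx":0,"ty":0.6,"tz":0.3,"ax":0,"ay":0,"az":0,"claw":0}
    - {"tx":0,"ty":0.6,"tz":0.4,"ax":0,"ay":0,"az":0,"claw":0}
    - {"tx":0,"ty":0.5,"tz":0.3,"ax":0,"ay":0,"az":0,"claw":0}
    - {"tx":0,"ty":0.6,"tz":0.4,"ax":0,"ay":0,"az":0,"claw":0}
    - {"tx":0,"ty":0.5,"tz":0.4,"ax":0,"ay":0,"az":0,"claw":0}
    - {"tx":0,"ty":0.5,"tz":0.5,"ax":0,"ay":0,"az":0,"claw":0}
    - {"tx":0,"ty":0.5,"tz":0.4,"ax":0,"ay":0,"az":0,"claw":0}
    - {"tx":0,"ty":0.5,"tz":0.5,"ax":0,"ay":0,"az":0,"claw":0}
    - {"tx":0,"ty":0.4,"tz":0.5,"ax":0,"ay":0,"az":0,"claw":0}

```text
time_s: 16.0
tcp_pos: [0.4687, 0.0995, 0.134]
ee_rot: [[-1.0, -0.002, 0.0], [-0.002, 1.0, 0.003], [-0.0, 0.003, -1.0]]
wrist_force: [0.1, -1.0, -0.1]
gripper_width: 0.001
gripper_force: 0.2
```

>>> drive_tool:
  rows:
    - {"tx":0,"ty":0.4,"tz":0.5,"ax":0,"ay":0,"az":0,"claw":0}
    - {"tx":0,"ty":0.4,"tz":0.5,"ax":0,"ay":0,"az":0,"claw":0}
    - {"tx":0,"ty":0.4,"tz":0.5,"ax":0,"ay":0,"az":0,"claw":0}
    - {"tx":0,"ty":0.3,"tz":0.6,"ax":0,"ay":0,"az":0,"claw":0}
    - {"tx":0,"ty":0.4,"tz":0.5,"ax":0,"ay":0,"az":0,"claw":0}
    - {"tx":0,"ty":0.3,"tz":0.6,"ax":0,"ay":0,"az":0,"claw":0}
    - {"tx":0,"ty":0.2,"tz":0.6,"ax":0,"ay":0,"az":0,"claw":0}
    - {"tx":0,"ty":0.2,"tz":0.5,"ax":0,"ay":0,"az":0,"claw":0}
    - {"tx":0,"ty":0.2,"tz":0.4,"ax":0,"ay":0,"az":0,"claw":0}
    - {"tx":0,"ty":0.2,"tz":0.5,"ax":0,"ay":0,"az":0,"claw":0}

```text
time_s: 16.83
tcp_pos: [0.4687, 0.1291, 0.0822]
ee_rot: [[-1.0, -0.002, 0.001], [-0.002, 1.0, 0.002], [-0.001, 0.002, -1.0]]
wrist_force: [-0.4, 0.4, -0.0]
gripper_width: 0.002
gripper_force: 0.1
```

Run:
```python
from b import *
from h import *
p,W=cloud("scene");g=W.reshape(-1,3);m=g[(g[:,0]>.645)&(g[:,0]<.68)&(g[:,1]>0)&(g[:,1]<.2)&(g[:,2]>.01)&(g[:,2]<.25)]
print("far ear",len(m),np.round(np.median(m,0),3) if len(m) else"")
pp=sense()["tcp_pos"]
for b in range(140,181,5):print(b,np.round(wp(b)[0],3),np.round(c(b),3))
plan([wp(b,.007) for b in (158,164,170,176,182,186)])
```

```text
far ear 76 [0.663 0.145 0.077]
140 [0.468 0.108 0.124] [0.123 0.113]
145 [0.468 0.116 0.113] [0.128 0.101]
150 [0.468 0.122 0.102] [0.132 0.09 ]
155 [0.468 0.127 0.09 ] [0.135 0.078]
160 [0.468 0.131 0.078] [0.137 0.065]
165 [0.468 0.134 0.065] [0.138 0.053]
170 [0.468 0.137 0.053] [0.138 0.041]
175 [0.468 0.137 0.041] [0.137 0.028]
180 [0.468 0.137 0.028] [0.134 0.016]
16.88 [0.468 0.129 0.081] F [-0.6  1.2 -0.5] rows 15
[{"tx": 0.0, "ty": 0.1, "tz": -0.1, "ax": 0.0, "ay": -0.0, "az": 0.0, "claw": 0}, {"tx": 0.0, "ty": 0.1, "tz": 0.5, "ax": 0.0, "ay": -0.0, "az": 0.0, "claw": 0}, {"tx": 0.0, "ty": 0.1, "tz": 0.4, "ax": 0.0, "ay": -0.0, "az": 0.0, "claw": 0}, {"tx": 0.0, "ty": 0.2, "tz": 0.5, "ax": 0.0, "ay": -0.0, "az": 0.0, "claw": 0}, {"tx": 0.0, "ty": 0.1, "tz": 0.5, "ax": 0.0, "ay": -0.0, "az": 0.0, "claw": 0}, {"tx": 0.0, "ty": 0.1, "tz": 0.5, "ax": 0.0, "ay": -0.0, "az": 0.0, "claw": 0}, {"tx": 0.0, "ty": 0.0, "tz": 0.5, "ax": 0.0, "ay": -0.0, "az": 0.0, "claw": 0}, {"tx": 0.0, "ty": 0.1, "tz": 0.5, "ax": 0.0, "ay": -0.0, "az": 0.0, "claw": 0}, {"tx": 0.0, "ty": 0.0, "tz": 0.5, "ax": 0.0, "ay": -0.0, "az": 0.0, "claw": 0}, {"tx": 0.0, "ty": 0.0, "tz": 0.5, "ax": 0.0, "ay": -0.0, "az": 0.0, "claw": 0}]
[{"tx": 0.0, "ty": 0.0, "tz": 0.5, "ax": 0.0, "ay": -0.0, "az": 0.0, "claw": 0}, {"tx": 0.0, "ty": 0.0, "tz": 0.5, "ax": 0.0, "ay": -0.0, "az": 0.0, "claw": 0}, {"tx": 0.0, "ty": -0.0, "tz": 0.5, "ax": 0.0, "ay": -0.0, "az": 0.0, "claw": 0}, {"tx": 0.0, "ty": -0.1, "tz": 0.5, "ax": 0.0, "ay": -0.0, "az": 0.0, "claw": 0}, {"tx": 0.0, "ty": -0.0, "tz": 0.5, "ax": 0.0, "ay": -0.0, "az": 0.0, "claw": 0}]
```

>>> drive_tool:
  rows:
    - {"tx":0,"ty":0.1,"tz":0.4,"ax":0,"ay":0,"az":0,"claw":0}
    - {"tx":0,"ty":0.1,"tz":0.5,"ax":0,"ay":0,"az":0,"claw":0}
    - {"tx":0,"ty":0.1,"tz":0.5,"ax":0,"ay":0,"az":0,"claw":0}
    - {"tx":0,"ty":0.2,"tz":0.5,"ax":0,"ay":0,"az":0,"claw":0}
    - {"tx":0,"ty":0.1,"tz":0.5,"ax":0,"ay":0,"az":0,"claw":0}
    - {"tx":0,"ty":0.1,"tz":0.5,"ax":0,"ay":0,"az":0,"claw":0}
    - {"tx":0,"ty":0,"tz":0.5,"ax":0,"ay":0,"az":0,"claw":0}
    - {"tx":0,"ty":0,"tz":0.5,"ax":0,"ay":0,"az":0,"claw":0}
    - {"tx":0,"ty":0,"tz":0.5,"ax":0,"ay":0,"az":0,"claw":0}
    - {"tx":0,"ty":0,"tz":0.3,"ax":0,"ay":0,"az":0,"claw":0}

```text
time_s: 17.72
tcp_pos: [0.4683, 0.1359, 0.0348]
ee_rot: [[-1.0, -0.002, -0.001], [-0.002, 1.0, 0.002], [0.001, 0.002, -1.0]]
wrist_force: [-0.4, 0.4, -0.2]
gripper_width: 0.005
gripper_force: 0.0
```

>>> drive_tool:
  rows:
    - {"tx":0,"ty":0,"tz":0.3,"ax":0,"ay":0,"az":0,"claw":0}
    - {"tx":0,"ty":0,"tz":0.3,"ax":0,"ay":0,"az":0,"claw":0}
    - {"tx":0,"ty":0,"tz":0.2,"ax":0,"ay":0,"az":0,"claw":0}

```text
time_s: 17.97
tcp_pos: [0.4687, 0.1361, 0.0279]
ee_rot: [[-1.0, -0.002, 0.0], [-0.002, 1.0, 0.002], [-0.0, 0.002, -1.0]]
wrist_force: [-6.6, 0.5, 19.4]
gripper_width: 0.001
gripper_force: 10.1
```

>>> drive_tool:
  rows:
    - {"tx":0,"ty":0,"tz":-0.4,"ax":0,"ay":0,"az":0,"claw":0}
    - {"tx":0,"ty":0,"tz":-2.5,"ax":0,"ay":0,"az":0,"claw":0}
    - {"tx":0,"ty":0,"tz":-4,"ax":0,"ay":0,"az":0,"claw":0}
    - {"tx":0,"ty":0,"tz":-4,"ax":0,"ay":0,"az":0,"claw":0}
    - {"tx":0,"ty":0,"tz":-4,"ax":0,"ay":0,"az":0,"claw":0}
    - {"tx":2,"ty":0,"tz":-3,"ax":0,"ay":0,"az":0,"claw":0}
    - {"tx":3,"ty":0,"tz":0,"ax":0,"ay":0,"az":0,"claw":0}
    - {"tx":3,"ty":0,"tz":0,"ax":0,"ay":0,"az":0,"claw":0}
    - {"tx":0,"ty":0,"tz":0,"ax":0,"ay":0,"az":0,"claw":0}

```text
time_s: 18.72
tcp_pos: [0.3842, 0.1341, 0.2069]
ee_rot: [[-1.0, -0.002, -0.001], [-0.002, 1.0, 0.004], [0.001, 0.004, -1.0]]
wrist_force: [-0.2, 0.4, -0.1]
gripper_width: 0.01
gripper_force: 0.0
```

Run:
```python
from h import *
import cv2
p,d=capture("scene"); q,W=cloud("scene",p,d); cv2.imwrite("pics/s6.png",cv2.resize(p[130:320,210:480,::-1],None,fx=2.9,fy=2.9))
g=W.reshape(-1,3)
m=g[(g[:,0]>.50)&(g[:,0]<.62)&(g[:,1]>.01)&(g[:,1]<.16)&(g[:,2]>.015)&(g[:,2]<.2)]
A=np.c_[m[:,:2],np.ones(len(m))];print("board plane",np.linalg.lstsq(A,m[:,2],rcond=None)[0],np.round(np.percentile(m[:,2],[5,50,95]),3),m[:,1].max())
for x,y in((.517,.206),):
    k=g[(np.hypot(g[:,0]-x,g[:,1]-y)<.04)&(g[:,2]>.065)];print("tin",np.round((k.min(0)+k.max(0))/2,3))
```

```text
board plane [ 0.00441463 -0.01592387  0.04740351] [0.046 0.049 0.051] 0.1599258348386151
tin [0.516 0.21  0.07 ]
```

View pics/s6.png

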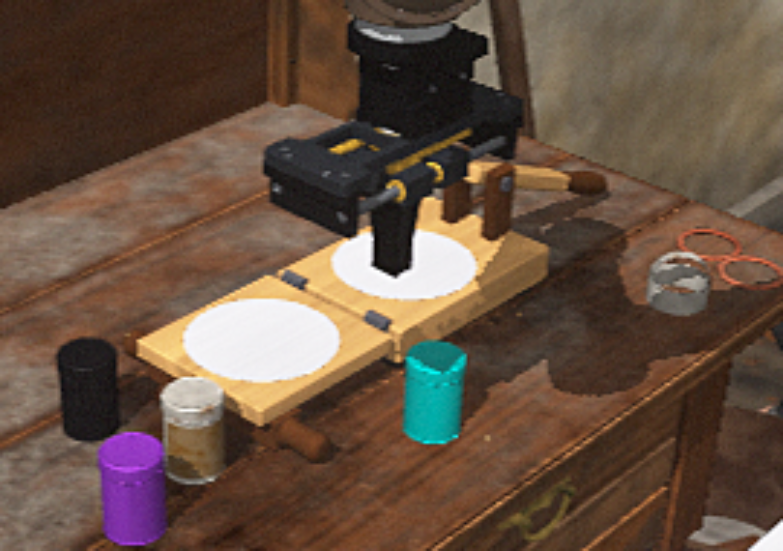

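The picture shows the board lying flat on the far side of the spine, top about 48 mm high. The tin stands clear of it at (193,430) and the lever rests back at (585,182). Nothing else has moved and the robot is touching nothing, so I'm handing in.

```bash
python3 -c "
from station import *
print(finish_job())"
```

```text
the job is handed in; nothing more can be done
None
```

The press is open and the job is handed in at about 19 s of the 72 s allowed: the lever is back against its stop, the tin was slid clear and is still standing, and the board lies flat; pressing the board onto its stop peaked at about 19 N.

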